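# Load the sampler's lances and fit its lock spring

### The arm

A 7-joint arm with a two-finger parallel gripper is mounted at the origin on the work surface. World frame = base frame: x ahead of the robot, y to its left, z up, the work surface at z = 0. Lengths are in m, angles in rad, forces in N, time in s.
With the tool pointing down it reaches from about 0.425 to 0.925 m from the base axis. Payload 6.8 kg.
Tool frame: the origin (TCP) lies between the finger pads; the fingertips stand 11 mm ahead of it and the grasp point (between the pads) lies 8 mm behind it; z points along the fingers, y is the line along which they close (so a half turn about z gives the same grasp; the last joint's range is limited). The gripper opens to 85 mm and grips with 20 to 120 N. Pads are 22 mm wide; open, the fingers measure 114 mm over their backs; the gripper's body (76 mm by 85 mm) begins 54 mm behind the grasp point. The pads swing forward as they close: fully open they stand 13 mm farther back than shut.
Start: joints at [-1.251, 0.477, 0.022, 1.555, -0.011, 1.109, -0.083], TCP at [0.28, 0.614, 0.242] pointing down, gripper open.
Joint ranges: [-2.96, 2.96], [-0.34, 2.1], [-1.41, 1.46], [0.24, 2.44], [-1.37, 4.51], [0.17, 1.92], [-2.96, 2.96]. Speed limits (rad/s): [2.39, 2.39, 3.14, 3.14, 3.14, 3.14, 3.14].

### API

Orientations are given as a rotation vector (axis times angle).
In Python, from bench import r gives the robot as it stands.
- The arm moves only by the tool send_rows, never from a script. Its argument "deltas" is a list of rows, each an object of numbers: "dx", "dy", "dz": the shift along the world's x, y, z in mm; "rx", "ry", "rz": the turn, a rotation vector about the world's x, y, z in degrees. A call has 1 to 5 rows; each row is the pose to reach, as a shift and turn from the pose commanded when the call began; what a row does not reach only later rows make up. A row lasts 1/12 s, in which the tool goes at most 41.7 mm and 7.16 degrees, less where a joint would pass 70% of its speed; a pose out of reach is approached as far as the arm can. A call with a gripper value outside its range is refused whole. "jaw" is the finger opening in mm, from 0 to 85.4, set as the call begins (left out, the last holds). The fingers move at their own pace and stop on an object; "newtons" is the grip in N (left out, the last holds). Time passes only in rows, so rows that repeat a pose let the fingers close. It gives the time, the measured TCP pose, the force, the opening and the grip force at its end, in the units of the state.
- r.get_obs(): the state, without advancing time (a new reading comes with each control period).
- r.grab_frame(name): name is "scene" or "top"; returns a dict with "frame" (384x512x3 uint8, blue, green, red), "z_map" (384x512 float32, m along the optical axis (not along the pixel's ray), 0 where there is no reading), "vertical_fov" (degrees; the focal length in pixels is half the picture's height over the tangent of half this angle, whatever the lens; pixels are square), "cx", "cy" (the principal point, pixels), "xyz" and "orientation" of the camera in the world. Camera axes: x right, y down, z forward; pixel columns grow to the right and rows downward; lengths in m; the calibration is good to about 2 mm. A picture is of the moment at which its call begins.
- r.hand_in(): hands the job in; it is judged then, once.
The state is a dict: "clock": time; "joints": joint angles; "qvel": joint speeds; "tau": joint torques, N m; "tcp_pos": TCP position; "orientation": TCP orientation; "contact_force": force on the tool from outside, world axes, zero at the start; "moment": the same for the moment, N m; "grip_width": finger opening in m; "gripper_force": force on a finger pad.
Only numpy, scipy, OpenCV 4.12 (cv2) and the standard library are available. Lean on these libraries where they do the work, as an engineer would, in place of code of your own. Each camera call takes 0.05 s, during which the arm holds its last target. There are 200 camera calls.

### The job

Get the white sampler ready for a run: pull every lance that is there out of the grey upright stand and seat it, upright and fully home, in the sampler socket marked with the colour of its head. Only then fit the tension spring: hook the pin at its black end into the hole of the dark anchor lug and stretch it so that the eye at its orange end drops over the post of the blue lock lever and the spring pulls the lever shut against its stop. Never lay a lance down, and leave the bottle, the red stopper and the screwdriver where they are.

Things in the scene. Friction and masses are not known exactly. Their poses are not given: they have to be found in the camera images.
- fixture: Sampler, fixed: white base plate 290 (x) x 270 (y) x 12 mm, origin under its centre. On it: aluminium block 50 x 230 mm at x = 100 mm, top 72 mm above the table, with a row of five sockets; dark steel lug 26 x 26 mm at x = -80, y = -85, top 34 mm above the table, with a hole; lever pivot at x = -10, y = 70. The spring goes from lug to post, along about +y.
- socket_red (a point): Centre of the mouth of the red socket (red patches beside it and on the block's sides): an upright square hole 14 mm wide, 50 mm deep. A lance seated here stands with its foot 50 mm below this point. z up, other axes as the fixture's. The five sockets are 45 mm apart.
- socket_blue (a point): Centre of the mouth of the blue socket (blue patches beside it and on the block's sides): an upright square hole 14 mm wide, 50 mm deep. A lance seated here stands with its foot 50 mm below this point. z up, other axes as the fixture's. The five sockets are 45 mm apart.
- socket_yellow (a point): Centre of the mouth of the yellow socket (yellow patches beside it and on the block's sides): an upright square hole 14 mm wide, 50 mm deep. A lance seated here stands with its foot 50 mm below this point. z up, other axes as the fixture's. The five sockets are 45 mm apart.
- socket_green (a point): Centre of the mouth of the green socket (green patches beside it and on the block's sides): an upright square hole 14 mm wide, 50 mm deep. A lance seated here stands with its foot 50 mm below this point. z up, other axes as the fixture's. The five sockets are 45 mm apart.
- socket_black (a point): Centre of the mouth of the black socket (black patches beside it and on the block's sides): an upright square hole 14 mm wide, 50 mm deep. A lance seated here stands with its foot 50 mm below this point. z up, other axes as the fixture's. The five sockets are 45 mm apart.
- hole (a point): Centre of the mouth of the hole in the anchor lug: upright, square, 10 mm wide, right through the 22 mm high lug. Axes as the fixture's.
- lock (a joint): Angle of the blue lock lever about its upright pivot, rad: 0 shut against its stop, up to 0.32 open (post swung away from the lug). The arm is 16 mm wide, its top 22 mm above the table, the post 70 mm from the pivot. It turns easily (about 0.6 N at the post) and stays where it is left.
- post (a point): Centre of the top of the lever's upright steel post, diameter 8 mm, 42 mm above the table (30 mm above the base plate). With the lever shut it is 155 mm from the hole, fully open about 177 mm.
- spring: Tension spring, loose, standing on the feet of its two clips. Origin under its middle (relaxed), x from black hook end to orange eye end, z up. Clips at x = -37 (black) and +37 mm: 16 (x) x 12 (y) mm, 50 tall, foot 16 x 40 x 5 mm. Coil 16 mm thick, axis at 24 mm. Pin to eye 130 mm relaxed, stretches up to 80 mm, 150 N/m, does not bend; 115 g. Fitted, its feet stand on the base plate.
- hook_tip (a point): Tip of the pin at the black end: diameter 6 mm, pointing down, 4 mm above the feet's underside, its bend 29 mm above it. Fitted, it lies 18 mm below the mouth of the hole. Axes as the spring's.
- hook_grip (a point): Point to grip on the black clip: its middle, 36 mm above the feet's underside, 14 mm below the clip's top, 28 mm from the pin. Axes as the spring's; grip across y (12 mm).
- eye (a point): Centre of the steel eye at the orange end: a lying ring, inner diameter 16 mm, outer 24 mm, wire 4 mm, 22 mm above the feet's underside. Axes as the spring's.
- eye_grip (a point): Point to grip on the orange clip (same shape as the black one): 36 mm above the feet's underside, 28 mm from the eye's centre towards the coil. Moves with the eye as the spring stretches. Grip across y (12 mm).
- stand: Grey upright holder, fixed, 220 (x) x 56 (y) x 70 mm, origin at the centre of its underside; five holes 12 mm wide, 60 mm deep, at x = -90, -45, 0, 45, 90 mm.
- lance_red: Sampling lance with a red head, upright in one of the stand's holes (absent in some starts: then None). Origin at the centre of its foot, z along it to the head. Steel rod diameter 10 mm and 105 mm long with a tapered foot, round head diameter 22 mm from 104 to 140 mm above the foot. 60 g.
- lance_blue: Sampling lance with a blue head, upright in one of the stand's holes (absent in some starts: then None). Origin at the centre of its foot, z along it to the head. Steel rod diameter 10 mm and 105 mm long with a tapered foot, round head diameter 22 mm from 104 to 140 mm above the foot. 60 g.
- lance_yellow: Sampling lance with a yellow head, upright in one of the stand's holes (absent in some starts: then None). Origin at the centre of its foot, z along it to the head. Steel rod diameter 10 mm and 105 mm long with a tapered foot, round head diameter 22 mm from 104 to 140 mm above the foot. 60 g.
- lance_green: Sampling lance with a green head, upright in one of the stand's holes (absent in some starts: then None). Origin at the centre of its foot, z along it to the head. Steel rod diameter 10 mm and 105 mm long with a tapered foot, round head diameter 22 mm from 104 to 140 mm above the foot. 60 g.
- lance_black: Sampling lance with a black head, upright in one of the stand's holes (absent in some starts: then None). Origin at the centre of its foot, z along it to the head. Steel rod diameter 10 mm and 105 mm long with a tapered foot, round head diameter 22 mm from 104 to 140 mm above the foot. 60 g.
- bottle: Bystander: glass bottle with blue cap, diameter 100 mm, 221 mm tall, origin at the centre of its foot.
- stopper: Bystander: small red stopper, 34 mm wide, 34 mm tall, origin at the centre of its foot.
- driver: Bystander: screwdriver lying on the table, some 200 mm long along its x.

How it is judged:
On the way, in this order (a step that is already met when the one before it is completed fails the run):
1. every lance present stands fully home in the socket of its colour (horizontal distance between lance_red and socket_red below 0.006 m and z of lance_red in the frame of socket_red below -0.044 m and angle between each of lance_red, lance_blue, lance_yellow, lance_green, lance_black's own z axis and vertical below 0.12 rad and horizontal distance between lance_blue and socket_blue below 0.006 m and z of lance_blue in the frame of socket_blue below -0.044 m and horizontal distance between lance_yellow and socket_yellow below 0.006 m and z of lance_yellow in the frame of socket_yellow below -0.044 m and horizontal distance between lance_green and socket_green below 0.006 m and z of lance_green in the frame of socket_green below -0.044 m and horizontal distance between lance_black and socket_black below 0.006 m and z of lance_black in the frame of socket_black below -0.044 m), for 0.2 s.
2. the pin of the spring is in the hole of the anchor lug (horizontal distance between hook_tip and hole below 0.008 m and z of hook_tip in the frame of hole below -0.01 m), for 0.2 s.
3. the eye is over the post (horizontal distance between eye and post below 0.008 m and z of eye in the frame of post below -0.004 m), for 0.2 s.
At the end, for the whole second after the job is handed in: Lances: within 6 mm of the socket of their colour, 44 mm deep or more, leaning under 0.12 rad. Pin tip within 8 mm of the hole's centre, 10 mm below its mouth or more. Eye within 8 mm of the post's centre, 4 mm below its top or more. Lever within 0.06 rad of shut; spring at rest (all of step 1 and all of step 2 and all of step 3 and value of joint lock below 0.06 rad and linear speed of spring below 0.03 m/s); the robot touches nothing.
It fails at once if a lance is laid or falls over (angle between any of lance_red, lance_blue, lance_yellow, lance_green, lance_black's own z axis and vertical above 0.8 rad).
It fails at once if the bottle is moved more than 30 mm (distance of bottle from where it was at the start of the episode above 0.03 m).
It fails at once if the red stopper is moved more than 30 mm (distance of stopper from where it was at the start of the episode above 0.03 m).
It fails at once if the screwdriver is moved more than 30 mm (distance of driver from where it was at the start of the episode above 0.03 m).
Of lance_red, lance_blue, lance_yellow, lance_green, lance_black only 3 to 5 are there at a start; the rules pass over those that are not, and their reading is None.
At some moment in a run one of spring may be knocked a few centimetres aside while the robot is not near it.
It also fails if it takes over 210 s, if anything falls off the work surface, if the arm or the gripper's body presses on something with over 40 N, if the wrist force passes 120 N, or if a joint passes its speed limit or range.

## Working session

There is one attempt and no reset: what is moved stays moved. The work goes in short steps, Python scripts to look and compute and a tool call to move; the robot and the scene stay as the last step left them, time stands still between calls to the robot, and variables do not carry over. Pictures are saved under pics/ and viewed, at most 14 in all, crops included, and the job is handed in when it is done.

Besides the shell and the picture viewer there is one more tool, called after "Emit:" by a JSON object that holds its "name" and its "arguments". send_rows: Moves the arm, as the interface text tells. Its arguments: {"type":"object","properties":{"deltas":{"type":"array","items":{"type":"object","properties":{"dx":{"type":"number"},"dy":{"type":"number"},"dz":{"type":"number"},"rx":{"type":"number"},"ry":{"type":"number"},"rz":{"type":"number"}}}},"jaw":{"type":"number"},"newtons":{"type":"number"}},"required":["deltas"]}

```bash
mkdir -p pics; ls
cat > h.py <<'E'
import numpy as np, cv2
from scipy.spatial.transform import Rotation as R
from bench import r
def cam(n):
    f=r.grab_frame(n); im=np.array(f["frame"]); h=im.shape[0]
    F=h/2/np.tan(np.radians(f["vertical_fov"])/2)
    f["im"]=im; f["F"]=F
    o=np.array(f["orientation"]); f["Rm"]=R.from_rotvec(o).as_matrix() if o.size==3 else (R.from_quat(o).as_matrix() if o.size==4 else o)
    f["p"]=np.array(f["xyz"]); return f
def ray(f,u,v):
    return f["Rm"]@np.array([(u-f["cx"])/f["F"],(v-f["cy"])/f["F"],1.])
def onz(f,u,v,z):
    d=ray(f,u,v); return f["p"]+d*(z-f["p"][2])/d[2]
def xyzmap(f):
    z=f["z_map"]; v,u=np.mgrid[:z.shape[0],:z.shape[1]]
    c=np.stack([(u-f["cx"])/f["F"]*z,(v-f["cy"])/f["F"]*z,z],-1)
    return c@f["Rm"].T+f["p"]
E
python3 - <<'E'
from h import *
for n in("scene","top"):
    f=cam(n); cv2.imwrite(f"pics/{n}0.png",f["im"]); print(n,f["p"],f["orientation"],f["F"],f["cx"],f["cy"]); print(f["Rm"].round(3))
    np.savez(f"{n}0.npz",**{k:f[k] for k in("im","z_map","F","cx","cy","Rm","p")})
print(r.get_obs())
E
```

```text
pics
scene [ 1.11589142 -0.2987358   0.99587349] [-2.28651465 -1.25904405  0.39472927] 495.8160293449487 248.55770219011268 186.1249976934879
[[ 0.531  0.703 -0.472]
 [ 0.847 -0.45   0.283]
 [-0.014 -0.55  -0.835]]
top [ 0.4498692  -0.00486885  1.00257141] [-2.17214348  2.12347919 -0.1692724 ] 366.5294154436117 257.661394822575 193.48107046586577
[[ 0.022 -0.989  0.148]
 [-1.    -0.023 -0.007]
 [ 0.01  -0.148 -0.989]]
{'clock': 0.1, 'joints': array([-1.25111243,  0.4777297 ,  0.02233685,  1.55632301, -0.0114781 ,
        1.10930676, -0.08305494]), 'qvel': array([ 3.66419508e-04, -3.13380213e-03, -1.25149664e-03, -2.17137428e-03,
        4.05573676e-04,  6.54943373e-05,  1.40989834e-03]), 'tau': array([ 4.61945587e-03, -5.97762001e+01,  1.61372300e+00, -2.81955796e+01,
        1.28141226e-02,  4.99350353e-03, -2.05486742e-06]), 'tcp_pos': array([0.27982854, 0.61371075, 0.24142708]), 'orientation': array([-6.66680550e-01, -3.06981963e+00,  2.55181089e-03]), 'contact_force': array([ 0.74566309,  0.34581777, -0.21762436]), 'moment': array([-0.00575197, -0.018775  ,  0.01196063]), 'gripper_force': 0.0, 'grip_width': 0.08536767867938157}
```

View pics/scene0.png

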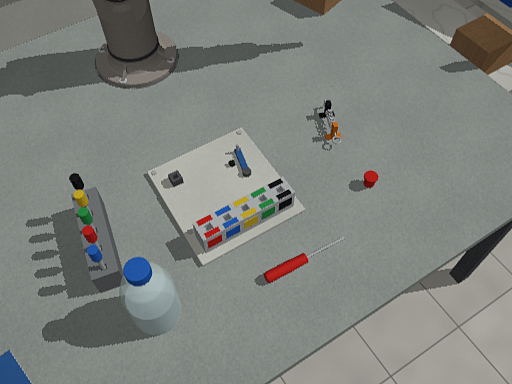

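View pics/top0.png

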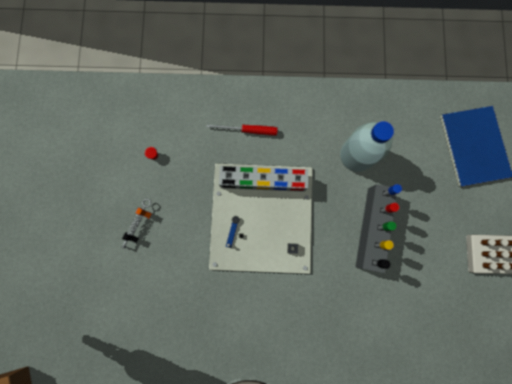

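The scene view shows five lances from (76,181) black to (95,253) blue in the grey stand, with the bottle at (150,300), the sampler in the middle and the spring at (330,125). In the top view the spring is at (142,225), the lug at (293,249) and the lever at (233,232).

```bash
cat > m.py <<'E'
from h import *
def comps(f,name,amin=12):
    hsv=cv2.cvtColor(f["im"],cv2.COLOR_BGR2HSV)
    H,S,V=[hsv[...,i].astype(int) for i in range(3)]
    M={"red":((H<6)|(H>174))&(S>170)&(V>90),"orange":(H>=7)&(H<17)&(S>170)&(V>110),"yellow":(H>20)&(H<33)&(S>150)&(V>110),
       "green":(H>50)&(H<80)&(S>120)&(V>50),"blue":(H>100)&(H<122)&(S>140)&(V>60),"black":(V<32)}[name]
    n,l,st,c=cv2.connectedComponentsWithStats(M.astype(np.uint8))
    X=xyzmap(f); out=[]
    for i in range(1,n):
        if st[i,4]>=amin:
            P=X[(l==i)&(f["z_map"]>0)]
            out.append((c[i],st[i],np.median(P,0) if len(P) else None, P[:,2].max() if len(P) else 0))
    return out
def tri(fa,a,fb,b):
    d1=ray(fa,*a);d2=ray(fb,*b)
    t=np.linalg.lstsq(np.c_[d1,-d2],fb["p"]-fa["p"],rcond=None)[0]
    p=fa["p"]+d1*t[0];q=fb["p"]+d2*t[1]
    return (p+q)/2,np.linalg.norm(p-q)
E
python3 - <<'E'
from m import *
for n in("scene","top"):
    f=dict(np.load(f"{n}0.npz"))
    print(n)
    for c in("red","orange","yellow","green","blue","black"):
        for o in comps(f,c):
            if o[2] is not None and 0.2<o[2][0]<1 and abs(o[2][1])<0.6: print(c,o[0].round(1),o[1][:5],o[2].round(3),o[3].round(3))
E
```

```text
scene
red [370.5 178. ] [364 171  14  17 164] [0.705 0.281 0.034] 0.039
red [203.8 219.9] [197 215  15  11  67] [ 0.615 -0.113  0.073] 0.077
red [ 89.2 233.7] [ 82 226  15  17 167] [ 0.562 -0.331  0.147] 0.154
red [211.5 231.8] [205 227  15  11  65] [ 0.649 -0.114  0.073] 0.077
red [214.6 241. ] [208 235  14  13  87] [ 0.659 -0.114  0.047] 0.061
red [285.6 267.4] [264 253  44  30 486] [ 0.783 -0.013  0.023] 0.029
orange [335.  124.3] [333 122   5   6  22] [0.541 0.3   0.05 ] 0.054
orange [338.3 134.4] [336 133   5   5  13] [0.547 0.315 0.006] 0.023
orange [327.7 136.3] [325 134   6   6  26] [0.535 0.288 0.006] 0.009
yellow [ 80.7 197.4] [ 73 190  15  17 149] [ 0.473 -0.313  0.147] 0.153
yellow [240.1 201.2] [233 197  15  10  64] [ 0.617 -0.023  0.073] 0.077
yellow [248.  212.8] [241 208  15  10  68] [ 0.651 -0.024  0.073] 0.077
yellow [250.7 221.6] [244 216  14  12  88] [ 0.661 -0.023  0.048] 0.064
green [257.9 192.2] [251 188  14  10  62] [0.619 0.022 0.073] 0.076
green [265.9 203.3] [259 199  15  10  63] [0.652 0.021 0.073] 0.078
green [ 84.7 215.3] [ 78 207  15  18 171] [ 0.517 -0
[... 1879 characters left out ...]
149] 0.153
blue [382.2 131.2] [372 121  22  21 349] [ 0.714 -0.284  0.22 ] 0.223
blue [280.7 170.5] [275 169  12   4  46] [ 0.651 -0.07   0.072] 0.076
blue [280.6 183.9] [275 182  12   5  56] [ 0.615 -0.071  0.073] 0.076
blue [394.9 188.6] [389 184  13  10  98] [ 0.598 -0.336  0.148] 0.153
blue [231.8 233.1] [228 223   9  22  93] [0.489 0.055 0.021] 0.026
black [228.8 168.5] [224 168  11   2  21] [0.652 0.064 0.072] 0.076
black [228.2 181.3] [224 180  10   3  23] [0.62  0.066 0.072] 0.075
black [228.7 186.5] [223 186  12   2  19] [0.61  0.065 0.052] 0.059
black [130.3 237.6] [124 234  14   8  65] [0.471 0.322 0.023] 0.053
black [383.4 263.5] [377 260  13   8  87] [ 0.421 -0.303  0.149] 0.152
```

Run:
```python
from m import *
f=dict(np.load("top0.npz")); s=dict(np.load("scene0.npz"))
a=cv2.resize(f["im"][155:285,200:325],None,fx=4.6,fy=4.6,interpolation=cv2.INTER_CUBIC); cv2.imwrite("pics/a.png",a)
b=cv2.resize(f["im"][190:260,110:175],None,fx=8,fy=8,interpolation=cv2.INTER_CUBIC)
c=cv2.resize(s["im"][90:160,295:360],None,fx=4,fy=8,interpolation=cv2.INTER_CUBIC)
cv2.imwrite("pics/b.png",np.hstack([b,c]))
```

```text
(no output)
```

View pics/a.png

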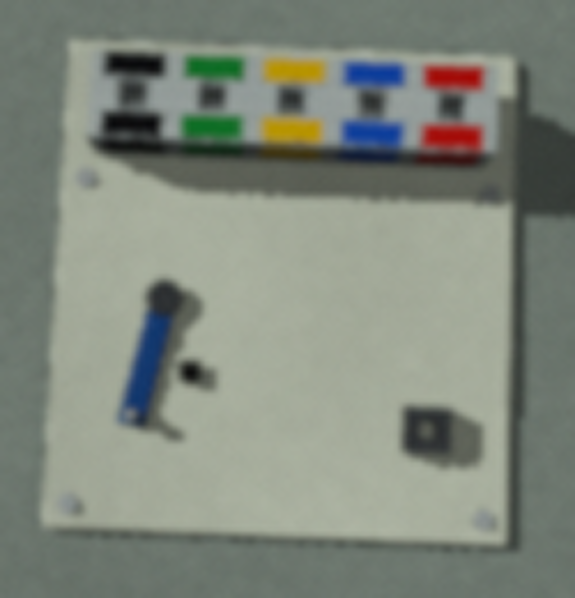

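View pics/b.png

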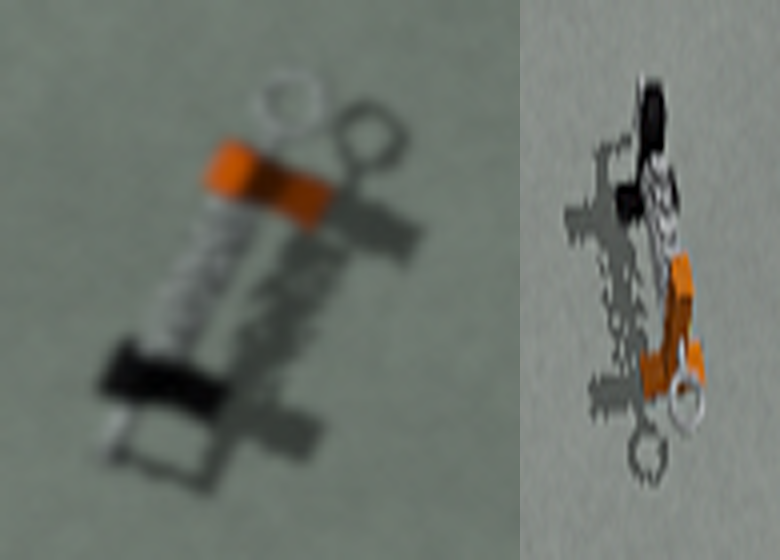

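Crop a shows the lug hole at about top-view (293.0,248.5), the post at (228.3,244.6), the pivot at (235.4,219.6) and the stop at (241,236). Crop b shows the spring upright on its feet, with the black end at the lower left (pin on the outer left), and the orange end and eye at the upper right.

```bash
cat >> m.py <<'E'
COL=["red","blue","yellow","green","black"]
def heads(f):
    o={}
    X=xyzmap(f)
    hsv=None
    for c in COL:
        for q in comps(f,c,40):
            if q[2] is not None and .13<q[2][2]<.2:
                x,y,w,h=q[1][:4]; P=X[y-1:y+h+1,x-1:x+w+1].reshape(-1,3); zt=q[3]
                P=P[(P[:,2]>np.percentile(P[:,2],90)-.006)]
                o[c]=(np.r_[(P[:,:2].min(0)+P[:,:2].max(0))/2,np.median(P[:,2])],q[0],P[:,:2].ptp(0) if hasattr(P,'ptp') else np.ptp(P[:,:2],0))
    return o
def socks(fs):
    A=[];B=[]
    loc={c:np.array([.1,y]) for c,y in zip(COL,(-.09,-.045,0,.045,.09))}
    ps={}
    cs={n:{c:[q[0] for q in comps(f,c,18) if q[2] is not None and abs(q[2][2]-.073)<.004 and .58<q[2][0]<.69 and abs(q[2][1])<.16] for c in COL} for n,f in fs.items()}
    for c in COL:
        a=sorted(cs["scene"][c],key=lambda p:p[1]);b=sorted(cs["top"][c],key=lambda p:-p[1])
        if len(a)==2 and len(b)==2:
            t=[tri(fs["scene"],a[i],fs["top"],b[i]) for i in(0,1)]
            ps[c]=(t[0][0]+t[1][0])/2; print(c,ps[c].round(4),"miss",round(max(t[0][1],t[1][1])*1e3,1))
    return ps
def rigid(L,W):
    L=np.array(L);W=np.array(W);l=L.mean(0);w=W.mean(0);a=(L-l);b=(W-w)
    th=np.arctan2((a[:,0]*b[:,1]-a[:,1]*b[:,0]).sum(),(a*b).sum())
    Rm=np.array([[np.cos(th),-np.sin(th)],[np.sin(th),np.cos(th)]]);return Rm,w-Rm@l,th
E
python3 - <<'E'
from m import *
fs={n:dict(np.load(f"{n}0.npz")) for n in("scene","top")}
hs=heads(fs["scene"]);ht=heads(fs["top"])
for c in COL:
    t,e=tri(fs["scene"],hs[c][1],fs["top"],ht[c][1])
    print(c,"scene",hs[c][0].round(4),hs[c][2].round(3),"top",ht[c][0].round(4),ht[c][2].round(3),"tri",t.round(4),round(e*1e3,1))
ps=socks(fs)
loc={c:np.array([.1,y]) for c,y in zip(COL,(-.09,-.045,0,.045,.09))}
Rm,t,th=rigid([loc[c] for c in ps],[ps[c][:2] for c in ps]);print("fix",t.round(4),th)
for k,v in dict(hole=(-.08,-.085),pivot=(-.01,.07),**loc).items(): print(k,(t+Rm@np.array(v)).round(4))
f=fs["top"]
print("hole ray",onz(f,293.0,248.5,.034),"post",onz(f,228.3,244.6,.042),"pivot",onz(f,235.4,219.6,.03))
# spring clips top points
for n in fs:
    X=xyzmap(fs[n])
    for c,a in(("orange",(.542,.299)),("black",(.475,.327))):
        P=X.reshape(-1,3);P=P[(np.hypot(*(P[:,:2]-a).T)<.02)&(P[:,2]>.044)&(P[:,2]<.06)];print(n,c,P.mean(0).round(4),((P.min(0)+P.max(0))/2).round(4),len(P))
    Xg=X.reshape(-1,3);q=Xg[(np.abs(Xg[:,0]-.5)<.3)&(np.abs(Xg[:,1])<.6)&(np.abs(Xg[:,2])<.012)];print("table z",np.median(q[:,2]))
E
```

```text
red scene [ 0.8299 -0.3197  0.1496] [0.572 0.042] top [ 0.5066 -0.1727  0.1499] [0.113 0.336] tri [ 0.5554 -0.3319  0.137 ] 2.9
blue scene [ 0.599  -0.3389  0.1495] [0.024 0.021] top [ 0.599  -0.3397  0.1491] [0.02  0.021] tri [ 0.5996 -0.3394  0.1366] 1.8
yellow scene [ 0.4657 -0.3148  0.1493] [0.023 0.021] top [ 0.4629 -0.1649  0.1488] [0.026 0.32 ] tri [ 0.4671 -0.3152  0.1382] 4.1
green scene [ 0.8073 -0.3159  0.1493] [0.617 0.034] top [ 0.4852 -0.1693  0.1496] [0.071 0.329] tri [ 0.5104 -0.3235  0.1358] 2.4
black scene [ 0.7633 -0.3068  0.1492] [0.705 0.021] top [ 0.4211 -0.3074  0.1495] [0.018 0.02 ] tri [ 0.4221 -0.307   0.1348] 2.1
red [ 0.6326 -0.114   0.0744] miss 2.2
blue [ 0.6336 -0.069   0.0736] miss 2.3
yellow [ 0.6342 -0.0239  0.0733] miss 1.5
green [0.6349 0.021  0.0732] miss 2.3
black [0.6361 0.0658 0.0749] miss 1.8
fix [ 0.5343 -0.0222] -0.018491939565948714
hole [ 0.4527 -0.1057]
pivot [0.5256 0.048 ]
red [ 0.6326 -0.114 ]
blue [ 0.6334 -0.069 ]
yellow [ 0.6343 -0.024 ]
green [0.6351 0.021 ]
black [0.6359 0.066 ]
hole ray [ 0.45187671 -0.10709244  0.034     ] post [0.45818578 0.06177609 0.042     ] pivot [0.52436971 0.04600742 0.03      ]
scene orange [0.5412 0.2986 0.0496] [0.5409 0.2994 0.0498] 32
scene black [0.4748 0.3288 0.0493] [0.4744 0.3291 0.0491] 30
table z 0.00018628207953219622
top orange [0.5399 0.2986 0.0491] [0.5396 0.2988 0.0494] 29
top black [0.4727 0.3279 0.0494] [0.4729 0.3286 0.0484] 33
table z -0.00043292228650337883
```

Emit:
{"name": "send_rows", "arguments": {"deltas": [{"dx": 27,"dy": -31,"rz": -5.24},{"dx": 54,"dy": -62,"rz": -10.48},{"dx": 81,"dy": -93,"rz": -15.72},{"dx": 108,"dy": -124,"rz": -20.96},{"dx": 135,"dy": -155,"rz": -26.2}], "jaw": 45, "newtons": 50}}

```text
$.deltas[0]: bad value
```

Emit:
{"name": "send_rows", "arguments": {"deltas": [{"dx": 27,"dy": -31},{"dx": 54,"dy": -62},{"dx": 81,"dy": -93},{"dx": 108,"dy": -124},{"dx": 135,"dy": -155}]}}

```text
$.deltas[0]: bad value
```

Emit:
{"name": "send_rows", "arguments": {"deltas": [{"dy": -41},{"dy": -82},{"dy": -123},{"dy": -164},{"dy": -205}]}}

```text
$.deltas[0]: bad value
```

Emit:
{"name": "send_rows", "arguments": {"deltas": [{"dy": -41},{"dy": -82},{"dy": -123},{"dy": -164},{"dy": -205}]}}

```text
$.deltas[0]: bad value
```

Emit:
{"name": "send_rows", "arguments": {"deltas": [{"dx": -25,"dy": -32},{"dx": -51,"dy": -64},{"dx": -76,"dy": -96},{"dx": -102,"dy": -128},{"dx": -128,"dy": -160}]}}

```text
$.deltas[0]: bad value
```

Emit:
{"name": "send_rows", "arguments": {"deltas": [{"dy": -36},{"dy": -36},{"dy": -36}]}}

```text
$.deltas[0]: bad value
```

Emit:
{"name": "send_rows", "arguments": {"deltas": [{"dx": 27,"dy": -31,"dz": 0,"rx": 0,"ry": 0,"rz": -5.24},{"dx": 54,"dy": -62,"dz": 0,"rx": 0,"ry": 0,"rz": -10.48},{"dx": 81,"dy": -93,"dz": 0,"rx": 0,"ry": 0,"rz": -15.72},{"dx": 108,"dy": -124,"dz": 0,"rx": 0,"ry": 0,"rz": -20.96},{"dx": 135,"dy": -155,"dz": 0,"rx": 0,"ry": 0,"rz": -26.2}], "jaw": 45, "newtons": 50}}

```text
clock: 0.52
tcp_pos: [0.4158, 0.4573, 0.242]
orientation: [-1.351, -2.836, 0.001]
contact_force: [0.7, 0.4, 1.0]
grip_width: 0.045
gripper_force: 0.0
```

Emit:
{"name": "send_rows", "arguments": {"deltas": [{"dx": 27,"dy": -31,"dz": 0,"rx": 0,"ry": 0,"rz": 0},{"dx": 54,"dy": -62,"dz": 0,"rx": 0,"ry": 0,"rz": 0},{"dx": 81,"dy": -93,"dz": 0,"rx": 0,"ry": 0,"rz": 0},{"dx": 108,"dy": -124,"dz": 0,"rx": 0,"ry": 0,"rz": 0},{"dx": 135,"dy": -155,"dz": 0,"rx": 0,"ry": 0,"rz": 0}]}}

```text
clock: 0.93
tcp_pos: [0.5508, 0.3024, 0.2421]
orientation: [-1.345, -2.839, 0.001]
contact_force: [0.6, 0.9, 0.6]
grip_width: 0.0452
gripper_force: 0.0
```

Emit:
{"name": "send_rows", "arguments": {"deltas": [{"dx": 0,"dy": -41,"dz": 0,"rx": 0,"ry": 0,"rz": 0},{"dx": 0,"dy": -82,"dz": 0,"rx": 0,"ry": 0,"rz": 0},{"dx": 0,"dy": -123,"dz": 0,"rx": 0,"ry": 0,"rz": 0},{"dx": 0,"dy": -164,"dz": 0,"rx": 0,"ry": 0,"rz": 0},{"dx": 0,"dy": -205,"dz": 0,"rx": 0,"ry": 0,"rz": 0}]}}

```text
clock: 1.35
tcp_pos: [0.5494, 0.0971, 0.242]
orientation: [-1.345, -2.838, 0.001]
contact_force: [1.8, -0.6, -1.0]
grip_width: 0.0454
gripper_force: 0.0
```

Emit:
{"name": "send_rows", "arguments": {"deltas": [{"dx": 0,"dy": -41,"dz": 0,"rx": 0,"ry": 0,"rz": 0},{"dx": 0,"dy": -82,"dz": 0,"rx": 0,"ry": 0,"rz": 0},{"dx": 0,"dy": -123,"dz": 0,"rx": 0,"ry": 0,"rz": 0},{"dx": 0,"dy": -164,"dz": 0,"rx": 0,"ry": 0,"rz": 0},{"dx": 0,"dy": -205,"dz": 0,"rx": 0,"ry": 0,"rz": 0}]}}

```text
clock: 1.77
tcp_pos: [0.5494, -0.1077, 0.2422]
orientation: [-1.345, -2.839, -0.0]
contact_force: [0.8, 0.1, -0.0]
grip_width: 0.0445
gripper_force: 0.0
```

Emit:
{"name": "send_rows", "arguments": {"deltas": [{"dx": -25,"dy": -32,"dz": 0,"rx": 0,"ry": 0,"rz": 0},{"dx": -51,"dy": -64,"dz": 0,"rx": 0,"ry": 0,"rz": 0},{"dx": -76,"dy": -96,"dz": 0,"rx": 0,"ry": 0,"rz": 0},{"dx": -102,"dy": -128,"dz": 0,"rx": 0,"ry": 0,"rz": 0},{"dx": -128,"dy": -160,"dz": 0,"rx": 0,"ry": 0,"rz": 0}]}}

```text
clock: 2.18
tcp_pos: [0.4203, -0.267, 0.2421]
orientation: [-1.345, -2.839, -0.0]
contact_force: [-0.2, -1.3, 0.9]
grip_width: 0.045
gripper_force: 0.0
```

Emit:
{"name": "send_rows", "arguments": {"deltas": [{"dx": 0,"dy": -36,"dz": 0,"rx": 0,"ry": 0,"rz": 0},{"dx": 0,"dy": -36,"dz": 0,"rx": 0,"ry": 0,"rz": 0},{"dx": 0,"dy": -36,"dz": 0,"rx": 0,"ry": 0,"rz": 0},{"dx": 0,"dy": -36,"dz": 0,"rx": 0,"ry": 0,"rz": 0}]}}

```text
clock: 2.52
tcp_pos: [0.4222, -0.3012, 0.242]
orientation: [-1.345, -2.838, -0.001]
contact_force: [-0.5, 0.1, 0.3]
grip_width: 0.0447
gripper_force: 0.0
```

Run:
```python
from m import *
f=cam("scene"); cv2.imwrite("pics/c.png",f["im"])
o=r.get_obs(); print(o["tcp_pos"],o["joints"],o["clock"])
```

```text
[ 0.42247984 -0.30052453  0.24190958] [ 0.06671056  0.23299059  0.50920772  1.95296012 -0.13553162  0.98956482
  1.32658058] 2.5667
```

View pics/c.png

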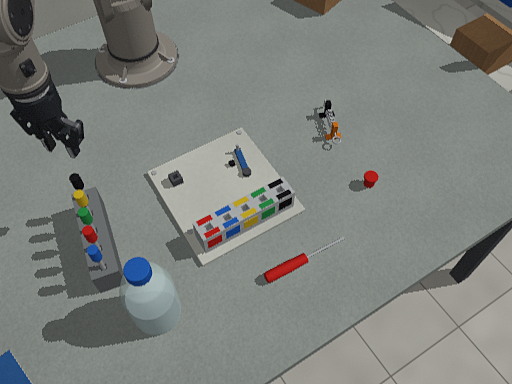

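The gripper (70,140) is above and just short of the black lance head (76,181). The scene is otherwise unchanged.

Emit:
{"name": "send_rows", "arguments": {"deltas": [{"dx": -1,"dy": -6,"dz": -35,"rx": 0,"ry": 0,"rz": 0},{"dx": -1,"dy": -6,"dz": -70,"rx": 0,"ry": 0,"rz": 0},{"dx": -1,"dy": -6,"dz": -100,"rx": 0,"ry": 0,"rz": 0},{"dx": -1,"dy": -6,"dz": -117,"rx": 0,"ry": 0,"rz": 0},{"dx": -1,"dy": -6,"dz": -117,"rx": 0,"ry": 0,"rz": 0}]}}

```text
clock: 2.98
tcp_pos: [0.4196, -0.3045, 0.1217]
orientation: [-1.338, -2.834, -0.001]
contact_force: [0.3, 0.3, 0.7]
grip_width: 0.0449
gripper_force: 0.0
```

Emit:
{"name": "send_rows", "arguments": {"deltas": [{"dx": 0,"dy": 0,"dz": 0,"rx": 0,"ry": 0,"rz": 0},{"dx": 0,"dy": 0,"dz": 0,"rx": 0,"ry": 0,"rz": 0},{"dx": 0,"dy": 0,"dz": 0,"rx": 0,"ry": 0,"rz": 0},{"dx": 0,"dy": 0,"dz": 0,"rx": 0,"ry": 0,"rz": 0},{"dx": 0,"dy": 0,"dz": 0,"rx": 0,"ry": 0,"rz": 0}], "jaw": 15}}

```text
clock: 3.4
tcp_pos: [0.4218, -0.308, 0.1265]
orientation: [1.344, 2.837, 0.001]
contact_force: [0.1, 1.1, 3.2]
grip_width: 0.0208
gripper_force: 49.0
```

Emit:
{"name": "send_rows", "arguments": {"deltas": [{"dx": 0,"dy": 0,"dz": 25,"rx": 0,"ry": 0,"rz": 0},{"dx": 0,"dy": 0,"dz": 55,"rx": 0,"ry": 0,"rz": 0},{"dx": 0,"dy": 0,"dz": 85,"rx": 0,"ry": 0,"rz": 0},{"dx": 0,"dy": 0,"dz": 85,"rx": 0,"ry": 0,"rz": 0}]}}

```text
clock: 3.73
tcp_pos: [0.4237, -0.31, 0.2161]
orientation: [1.342, 2.83, 0.0]
contact_force: [0.7, -0.2, -0.4]
grip_width: 0.0206
gripper_force: 49.5
```

Run:
```python
from m import *
for n in("scene","top"):
    f=cam(n); cv2.imwrite(f"pics/d{n}.png",f["im"])
    for q in comps(f,"black",10):
        if q[2] is not None and q[2][1]<-.2: print(n,q[0].round(1),q[2].round(4),q[3])
    for q in comps(f,"yellow",10): 
        if q[2] is not None and q[2][1]<-.2: print(n,q[0].round(1),q[2].round(4),q[3])
print(r.get_obs()["tcp_pos"])
a=cv2.imread("pics/dscene.png")[60:260,0:180];b=cv2.imread("pics/dtop.png")[150:320,330:440]
cv2.imwrite("pics/d.png",np.hstack([cv2.resize(a,(450,500)),cv2.resize(b,(330,500))]))
```

```text
scene [26.1 86.4] [ 0.4633 -0.3041  0.4468] 0.4602669599987511
scene [ 58.6 110.5] [ 0.4369 -0.2746  0.3457] 0.37682802497633383
scene [ 42.7 135.9] [ 0.4469 -0.3197  0.3037] 0.4049173570225548
scene [ 49.5 105.7] [ 0.4427 -0.2859  0.3733] 0.3768653845850758
scene [ 63.7 127.8] [ 0.4507 -0.2806  0.3214] 0.3242197867829315
scene [ 65.3 145.1] [ 0.4337 -0.2923  0.2589] 0.27033504414487586
scene [ 80.8 197.4] [ 0.473  -0.313   0.1465] 0.15276937003110946
top [450.7   2.3] [ 1.7216 -0.9823 -0.7032] -0.6785562044495785
top [472.6   1.3] [ 1.7209 -1.0926 -0.6854] -0.6798093530202198
top [462.3 252. ] [ 0.4514 -0.2706  0.5338] 0.5627299435169627
top [408.2 264.7] [ 0.4303 -0.2794  0.3493] 0.40000125405634146
top [384.5 243.3] [ 0.469  -0.3076  0.1476] 0.2953468835859623
[ 0.42179571 -0.30817664  0.21175465]
```

View pics/d.png

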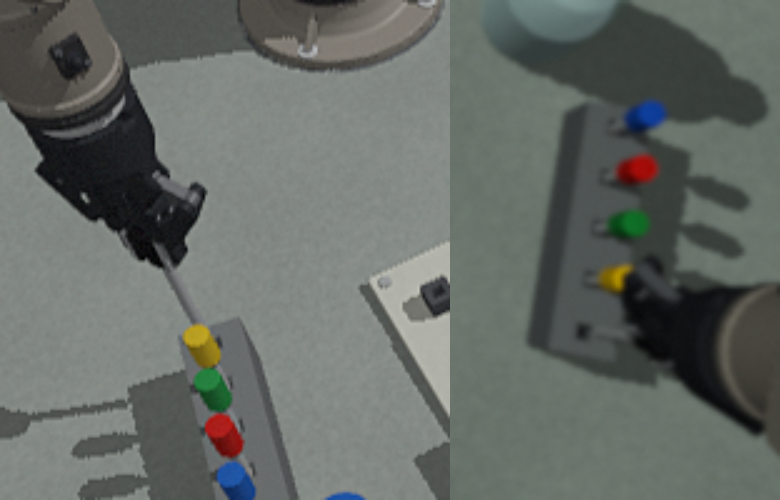

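The black lance is gripped upright by its head and is clear of the stand; its hole is at (585,330) in the right half.

Emit:
{"name": "send_rows", "arguments": {"deltas": [{"dx": 19,"dy": 34,"dz": 0,"rx": 0,"ry": 0,"rz": 0},{"dx": 39,"dy": 68,"dz": 0,"rx": 0,"ry": 0,"rz": 0},{"dx": 58,"dy": 102,"dz": 0,"rx": 0,"ry": 0,"rz": 0},{"dx": 78,"dy": 136,"dz": 0,"rx": 0,"ry": 0,"rz": 0},{"dx": 97,"dy": 170,"dz": 0,"rx": 0,"ry": 0,"rz": 0}]}}

```text
clock: 4.25
tcp_pos: [0.5179, -0.1358, 0.2091]
orientation: [-1.345, -2.837, 0.001]
contact_force: [0.0, -0.5, -0.5]
grip_width: 0.0206
gripper_force: 49.5
```

Emit:
{"name": "send_rows", "arguments": {"deltas": [{"dx": 19,"dy": 34,"dz": 0,"rx": 0,"ry": 0,"rz": 0},{"dx": 39,"dy": 68,"dz": 0,"rx": 0,"ry": 0,"rz": 0},{"dx": 58,"dy": 102,"dz": 0,"rx": 0,"ry": 0,"rz": 0},{"dx": 78,"dy": 136,"dz": 0,"rx": 0,"ry": 0,"rz": 0},{"dx": 97,"dy": 170,"dz": 0,"rx": 0,"ry": 0,"rz": 0}]}}

```text
clock: 4.67
tcp_pos: [0.6149, 0.0341, 0.2088]
orientation: [-1.344, -2.837, 0.002]
contact_force: [1.3, -0.8, -0.7]
grip_width: 0.0207
gripper_force: 49.5
```

Emit:
{"name": "send_rows", "arguments": {"deltas": [{"dx": 20,"dy": 34,"dz": 0,"rx": 0,"ry": 0,"rz": 0},{"dx": 20,"dy": 34,"dz": 0,"rx": 0,"ry": 0,"rz": 0},{"dx": 20,"dy": 34,"dz": 0,"rx": 0,"ry": 0,"rz": 0},{"dx": 20,"dy": 34,"dz": 0,"rx": 0,"ry": 0,"rz": 0}]}}

```text
clock: 5.0
tcp_pos: [0.6341, 0.0656, 0.2088]
orientation: [-1.345, -2.837, 0.003]
contact_force: [0.1, -1.4, -1.3]
grip_width: 0.0209
gripper_force: 49.5
```

Run:
```python
from m import *
o=[]
for n,(y,x) in(("scene",(100,210)),("top",(100,170))):
    f=cam(n); np.savez(f"{n}1.npz",**{k:f[k] for k in("im","z_map","F","cx","cy","Rm","p")}); o.append(cv2.resize(f["im"][y:y+125,x:x+100],(400,500),interpolation=cv2.INTER_CUBIC))
cv2.imwrite("pics/e.png",np.hstack(o)); print(r.get_obs()["tcp_pos"])
```

```text
[0.63420116 0.06418578 0.209636  ]
```

View pics/e.png

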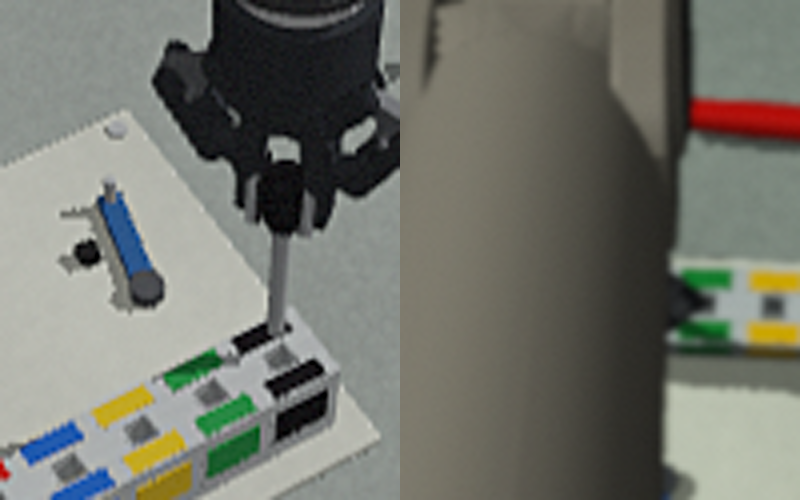

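The lance hangs above the black socket: its foot is at scene pixel about (279,183) and the socket mouth at about (280.5,189).

Run:
```python
from m import *
f=dict(np.load("scene1.npz"));print(onz(f,278.75,183,.0945),onz(f,280.5,188.75,.072))
X=xyzmap(f)
for v in(165,170,175,180):
    P=X[v,268:290]; z=P[:,2]; print(v,[tuple((p*1000).round().astype(int)) for p in P if p[0]<.66 and abs(p[1]-.065)<.012 and .09<p[2]<.21])
```

```text
[0.63443748 0.06639945 0.0945    ] [0.63725508 0.07019029 0.072     ]
165 [(np.int64(635), np.int64(61), np.int64(166)), (np.int64(637), np.int64(62), np.int64(168)), (np.int64(637), np.int64(64), np.int64(167)), (np.int64(639), np.int64(66), np.int64(167))]
170 [(np.int64(631), np.int64(62), np.int64(143)), (np.int64(635), np.int64(62), np.int64(148)), (np.int64(636), np.int64(64), np.int64(147)), (np.int64(638), np.int64(65), np.int64(150)), (np.int64(637), np.int64(68), np.int64(146))]
175 [(np.int64(633), np.int64(61), np.int64(127)), (np.int64(634), np.int64(63), np.int64(128)), (np.int64(638), np.int64(63), np.int64(132)), (np.int64(637), np.int64(67), np.int64(128)), (np.int64(638), np.int64(68), np.int64(128))]
180 [(np.int64(634), np.int64(61), np.int64(110)), (np.int64(635), np.int64(64), np.int64(109)), (np.int64(637), np.int64(65), np.int64(110)), (np.int64(638), np.int64(67), np.int64(110))]
```

Emit:
{"name": "send_rows", "arguments": {"deltas": [{"dx": 2,"dy": 1,"dz": -15,"rx": 0,"ry": 0,"rz": 0},{"dx": 2,"dy": 1,"dz": -25,"rx": 0,"ry": 0,"rz": 0},{"dx": 2,"dy": 1,"dz": -33,"rx": 0,"ry": 0,"rz": 0},{"dx": 2,"dy": 1,"dz": -40,"rx": 0,"ry": 0,"rz": 0},{"dx": 2,"dy": 1,"dz": -40,"rx": 0,"ry": 0,"rz": 0}]}}

```text
clock: 5.52
tcp_pos: [0.6357, 0.0666, 0.1685]
orientation: [-1.345, -2.836, 0.003]
contact_force: [-0.4, -0.5, 0.2]
grip_width: 0.0211
gripper_force: 49.5
```

```bash
python3 -c "
from h import *
o=r.get_obs();print(o['tcp_pos'],o['contact_force'],o['moment'])"
```

```text
[0.63574172 0.06656735 0.16847152] [-0.42039452 -0.4657788   0.22829955] [-0.01913991  0.04893625  0.00929853]
```

Emit:
{"name": "send_rows", "arguments": {"deltas": [{"dx": 0,"dy": 0,"dz": -12,"rx": 0,"ry": 0,"rz": 0},{"dx": 0,"dy": 0,"dz": -22,"rx": 0,"ry": 0,"rz": 0},{"dx": 0,"dy": 0,"dz": -28,"rx": 0,"ry": 0,"rz": 0},{"dx": 0,"dy": 0,"dz": -31,"rx": 0,"ry": 0,"rz": 0},{"dx": 0,"dy": 0,"dz": -31,"rx": 0,"ry": 0,"rz": 0}]}}

```text
clock: 5.93
tcp_pos: [0.637, 0.0671, 0.1388]
orientation: [-1.345, -2.839, 0.001]
contact_force: [0.9, 1.1, -1.7]
grip_width: 0.0208
gripper_force: 49.6
```

Emit:
{"name": "send_rows", "arguments": {"deltas": [{"dx": 0,"dy": 0,"dz": 0,"rx": 0,"ry": 0,"rz": 0},{"dx": 0,"dy": 0,"dz": 0,"rx": 0,"ry": 0,"rz": 0},{"dx": 0,"dy": 0,"dz": 0,"rx": 0,"ry": 0,"rz": 0}], "jaw": 45}}

```text
clock: 6.18
tcp_pos: [0.6372, 0.0672, 0.1395]
orientation: [1.345, 2.839, 0.0]
contact_force: [0.7, -0.5, -0.2]
grip_width: 0.0452
gripper_force: 0.0
```

Emit:
{"name": "send_rows", "arguments": {"deltas": [{"dx": 0,"dy": 0,"dz": 30,"rx": 0,"ry": 0,"rz": 0},{"dx": 0,"dy": 0,"dz": 70,"rx": 0,"ry": 0,"rz": 0},{"dx": 0,"dy": 0,"dz": 104,"rx": 0,"ry": 0,"rz": 0},{"dx": 0,"dy": 0,"dz": 104,"rx": 0,"ry": 0,"rz": 0}]}}

```text
clock: 6.52
tcp_pos: [0.6411, 0.0671, 0.2513]
orientation: [1.342, 2.83, 0.012]
contact_force: [1.4, -0.1, 0.7]
grip_width: 0.0451
gripper_force: 0.0
```

Emit:
{"name": "send_rows", "arguments": {"deltas": [{"dx": -13,"dy": -39,"dz": 0,"rx": 0,"ry": 0,"rz": 0},{"dx": -26,"dy": -78,"dz": 0,"rx": 0,"ry": 0,"rz": 0},{"dx": -39,"dy": -117,"dz": 0,"rx": 0,"ry": 0,"rz": 0},{"dx": -52,"dy": -156,"dz": 0,"rx": 0,"ry": 0,"rz": 0},{"dx": -65,"dy": -195,"dz": 0,"rx": 0,"ry": 0,"rz": 0}]}}

```text
clock: 6.93
tcp_pos: [0.5712, -0.1295, 0.2435]
orientation: [1.345, 2.839, 0.001]
contact_force: [-0.1, -1.1, 0.4]
grip_width: 0.0452
gripper_force: 0.0
```

Emit:
{"name": "send_rows", "arguments": {"deltas": [{"dx": -13,"dy": -39,"dz": 0,"rx": 0,"ry": 0,"rz": 0},{"dx": -26,"dy": -78,"dz": 0,"rx": 0,"ry": 0,"rz": 0},{"dx": -39,"dy": -117,"dz": 0,"rx": 0,"ry": 0,"rz": 0},{"dx": -51,"dy": -156,"dz": 0,"rx": 0,"ry": 0,"rz": 0},{"dx": -63,"dy": -195,"dz": 0,"rx": 0,"ry": 0,"rz": 0}]}}

```text
clock: 7.35
tcp_pos: [0.5082, -0.3246, 0.2436]
orientation: [1.345, 2.838, 0.001]
contact_force: [1.3, 0.1, -0.1]
grip_width: 0.0449
gripper_force: 0.0
```

Emit:
{"name": "send_rows", "arguments": {"deltas": [{"dx": 0,"dy": 0,"dz": 0,"rx": 0,"ry": 0,"rz": 0},{"dx": 0,"dy": 0,"dz": -40,"rx": 0,"ry": 0,"rz": 0},{"dx": 0,"dy": 0,"dz": -80,"rx": 0,"ry": 0,"rz": 0},{"dx": 0,"dy": 0,"dz": -110,"rx": 0,"ry": 0,"rz": 0},{"dx": 0,"dy": 0,"dz": -117,"rx": 0,"ry": 0,"rz": 0}]}}

```text
clock: 7.77
tcp_pos: [0.5063, -0.3206, 0.1214]
orientation: [-1.342, -2.832, -0.0]
contact_force: [-1.0, 0.2, -0.6]
grip_width: 0.0449
gripper_force: 0.0
```

Emit:
{"name": "send_rows", "arguments": {"deltas": [{"dx": 0,"dy": 0,"dz": 0,"rx": 0,"ry": 0,"rz": 0},{"dx": 0,"dy": 0,"dz": 0,"rx": 0,"ry": 0,"rz": 0},{"dx": 0,"dy": 0,"dz": 0,"rx": 0,"ry": 0,"rz": 0},{"dx": 0,"dy": 0,"dz": 0,"rx": 0,"ry": 0,"rz": 0},{"dx": 0,"dy": 0,"dz": 0,"rx": 0,"ry": 0,"rz": 0}], "jaw": 15}}

```text
clock: 8.18
tcp_pos: [0.51, -0.3233, 0.128]
orientation: [1.344, 2.836, 0.0]
contact_force: [0.4, 0.7, -0.9]
grip_width: 0.0207
gripper_force: 48.8
```

Emit:
{"name": "send_rows", "arguments": {"deltas": [{"dx": 0,"dy": 0,"dz": 25,"rx": 0,"ry": 0,"rz": 0},{"dx": 0,"dy": 0,"dz": 55,"rx": 0,"ry": 0,"rz": 0},{"dx": 0,"dy": 0,"dz": 86,"rx": 0,"ry": 0,"rz": 0},{"dx": 0,"dy": 0,"dz": 86,"rx": 0,"ry": 0,"rz": 0}]}}

```text
clock: 8.52
tcp_pos: [0.512, -0.3253, 0.2194]
orientation: [1.342, 2.828, 0.0]
contact_force: [0.6, -1.1, 0.6]
grip_width: 0.0206
gripper_force: 49.5
```

Emit:
{"name": "send_rows", "arguments": {"deltas": [{"dx": 14,"dy": 38,"dz": 0,"rx": 0,"ry": 0,"rz": 0},{"dx": 28,"dy": 76,"dz": 0,"rx": 0,"ry": 0,"rz": 0},{"dx": 42,"dy": 114,"dz": 0,"rx": 0,"ry": 0,"rz": 0},{"dx": 56,"dy": 152,"dz": 0,"rx": 0,"ry": 0,"rz": 0},{"dx": 70,"dy": 190,"dz": 0,"rx": 0,"ry": 0,"rz": 0}]}}

```text
clock: 8.93
tcp_pos: [0.5796, -0.131, 0.2131]
orientation: [1.345, 2.838, 0.001]
contact_force: [1.1, -0.1, -0.6]
grip_width: 0.0208
gripper_force: 49.5
```

Emit:
{"name": "send_rows", "arguments": {"deltas": [{"dx": 14,"dy": 39,"dz": 0,"rx": 0,"ry": 0,"rz": 0},{"dx": 28,"dy": 78,"dz": 0,"rx": 0,"ry": 0,"rz": 0},{"dx": 42,"dy": 117,"dz": 0,"rx": 0,"ry": 0,"rz": 0},{"dx": 57,"dy": 155,"dz": 0,"rx": 0,"ry": 0,"rz": 0},{"dx": 57,"dy": 155,"dz": 0,"rx": 0,"ry": 0,"rz": 0}]}}

```text
clock: 9.35
tcp_pos: [0.6385, 0.0344, 0.2123]
orientation: [-1.326, -2.847, -0.01]
contact_force: [0.1, 2.1, -1.2]
grip_width: 0.0208
gripper_force: 49.5
```

Emit:
{"name": "send_rows", "arguments": {"deltas": [{"dx": 0,"dy": 0,"dz": 0,"rx": 0,"ry": 0,"rz": 0},{"dx": 0,"dy": 0,"dz": 0,"rx": 0,"ry": 0,"rz": 0}]}}

```text
clock: 9.52
tcp_pos: [0.6359, 0.0216, 0.2125]
orientation: [1.345, 2.839, -0.001]
contact_force: [-0.0, -1.2, -0.5]
grip_width: 0.0211
gripper_force: 49.5
```

```bash
cat > rod.py <<'E'
from m import *
import sys
x,y=map(float,sys.argv[1:3])
o=r.get_obs();print(o['tcp_pos'].round(4),o['contact_force'].round(1))
f=cam("scene");X=xyzmap(f).reshape(-1,3)
for lo,hi in((.105,.13),(.13,.16)):
    P=X[(np.abs(X[:,0]-x)<.014)&(np.abs(X[:,1]-y)<.014)&(X[:,2]>lo)&(X[:,2]<hi)]
    d=f["p"][:2]-[x,y];d/=np.linalg.norm(d)
    print("rod axis ~",(P.mean(0)[:2]-d*.004).round(4),len(P))
for c in COL:
    for q in comps(f,c,30):
        if q[2] is not None and q[2][2]>.12 and q[3]<.2 and q[2][0]<.68: print(c,q[2].round(4),q[3].round(4))
E
python3 rod.py .635 .021
```

```text
[0.6359 0.0216 0.2125] [-0.  -1.2 -0.5]
rod axis ~ [0.6357 0.0217] 32
rod axis ~ [0.6354 0.0215] 40
red [ 0.5608 -0.3305  0.1467] 0.1555
blue [ 0.6047 -0.3382  0.1469] 0.154
yellow [ 0.4721 -0.3166  0.1487] 0.153
black [0.6413 0.0635 0.1574] 0.1643
```

Emit:
{"name": "send_rows", "arguments": {"deltas": [{"dx": 0,"dy": 0,"dz": -20,"rx": 0,"ry": 0,"rz": 0},{"dx": 0,"dy": 0,"dz": -32,"rx": 0,"ry": 0,"rz": 0},{"dx": 0,"dy": 0,"dz": -44,"rx": 0,"ry": 0,"rz": 0},{"dx": 0,"dy": 0,"dz": -56,"rx": 0,"ry": 0,"rz": 0},{"dx": 0,"dy": 0,"dz": -68,"rx": 0,"ry": 0,"rz": 0}]}}

```text
clock: 9.98
tcp_pos: [0.6358, 0.0215, 0.1432]
orientation: [-1.347, -2.838, 0.0]
contact_force: [-0.2, 0.4, -1.1]
grip_width: 0.0206
gripper_force: 49.6
```

Emit:
{"name": "send_rows", "arguments": {"deltas": [{"dx": 0,"dy": 0,"dz": -5,"rx": 0,"ry": 0,"rz": 0},{"dx": 0,"dy": 0,"dz": -5,"rx": 0,"ry": 0,"rz": 0}]}}

```text
clock: 10.15
tcp_pos: [0.6365, 0.0216, 0.1394]
orientation: [1.346, 2.838, 0.0]
contact_force: [0.7, 0.0, 3.7]
grip_width: 0.0206
gripper_force: 49.9
```

Emit:
{"name": "send_rows", "arguments": {"deltas": [{"dx": 0,"dy": 0,"dz": 0,"rx": 0,"ry": 0,"rz": 0},{"dx": 0,"dy": 0,"dz": 0,"rx": 0,"ry": 0,"rz": 0},{"dx": 0,"dy": 0,"dz": 0,"rx": 0,"ry": 0,"rz": 0}], "jaw": 45}}

```text
clock: 10.4
tcp_pos: [0.636, 0.0222, 0.1391]
orientation: [-1.345, -2.839, 0.0]
contact_force: [-0.6, -0.5, -0.2]
grip_width: 0.0452
gripper_force: 0.0
```

Emit:
{"name": "send_rows", "arguments": {"deltas": [{"dx": 0,"dy": 0,"dz": 30,"rx": 0,"ry": 0,"rz": 0},{"dx": 0,"dy": 0,"dz": 70,"rx": 0,"ry": 0,"rz": 0},{"dx": 0,"dy": 0,"dz": 104,"rx": 0,"ry": 0,"rz": 0},{"dx": 0,"dy": 0,"dz": 104,"rx": 0,"ry": 0,"rz": 0}]}}

```text
clock: 10.73
tcp_pos: [0.6399, 0.0218, 0.2508]
orientation: [1.342, 2.83, 0.01]
contact_force: [1.1, -0.3, 0.9]
grip_width: 0.0448
gripper_force: 0.0
```

Emit:
{"name": "send_rows", "arguments": {"deltas": [{"dx": -17,"dy": -34,"dz": 0,"rx": 0,"ry": 0,"rz": 0},{"dx": -34,"dy": -68,"dz": 0,"rx": 0,"ry": 0,"rz": 0},{"dx": -51,"dy": -102,"dz": 0,"rx": 0,"ry": 0,"rz": 0},{"dx": -68,"dy": -136,"dz": 0,"rx": 0,"ry": 0,"rz": 0},{"dx": -85,"dy": -170,"dz": 0,"rx": 0,"ry": 0,"rz": 0}]}}

```text
clock: 11.15
tcp_pos: [0.5499, -0.1491, 0.2432]
orientation: [1.345, 2.839, 0.0]
contact_force: [0.9, -0.0, -0.7]
grip_width: 0.0446
gripper_force: 0.0
```

Emit:
{"name": "send_rows", "arguments": {"deltas": [{"dx": -17,"dy": -34,"dz": 0,"rx": 0,"ry": 0,"rz": 0},{"dx": -34,"dy": -68,"dz": 0,"rx": 0,"ry": 0,"rz": 0},{"dx": -51,"dy": -102,"dz": 0,"rx": 0,"ry": 0,"rz": 0},{"dx": -68,"dy": -136,"dz": 0,"rx": 0,"ry": 0,"rz": 0},{"dx": -86,"dy": -167,"dz": 0,"rx": 0,"ry": 0,"rz": 0}]}}

```text
clock: 11.57
tcp_pos: [0.4639, -0.3167, 0.2433]
orientation: [1.346, 2.838, -0.0]
contact_force: [0.4, -0.1, 0.5]
grip_width: 0.0448
gripper_force: 0.0
```

Emit:
{"name": "send_rows", "arguments": {"deltas": [{"dx": 0,"dy": 0,"dz": 0,"rx": 0,"ry": 0,"rz": 0},{"dx": 0,"dy": 0,"dz": -40,"rx": 0,"ry": 0,"rz": 0},{"dx": 0,"dy": 0,"dz": -80,"rx": 0,"ry": 0,"rz": 0},{"dx": 0,"dy": 0,"dz": -110,"rx": 0,"ry": 0,"rz": 0},{"dx": 0,"dy": 0,"dz": -117,"rx": 0,"ry": 0,"rz": 0}]}}

```text
clock: 11.98
tcp_pos: [0.4623, -0.3126, 0.1216]
orientation: [-1.342, -2.832, -0.0]
contact_force: [-0.8, 0.5, 0.1]
grip_width: 0.0445
gripper_force: 0.0
```

Emit:
{"name": "send_rows", "arguments": {"deltas": [{"dx": 0,"dy": 0,"dz": 0,"rx": 0,"ry": 0,"rz": 0},{"dx": 0,"dy": 0,"dz": 0,"rx": 0,"ry": 0,"rz": 0},{"dx": 0,"dy": 0,"dz": 0,"rx": 0,"ry": 0,"rz": 0},{"dx": 0,"dy": 0,"dz": 0,"rx": 0,"ry": 0,"rz": 0},{"dx": 0,"dy": 0,"dz": 0,"rx": 0,"ry": 0,"rz": 0}], "jaw": 15}}

```text
clock: 12.4
tcp_pos: [0.466, -0.3153, 0.1279]
orientation: [1.344, 2.836, 0.0]
contact_force: [0.5, -0.2, -0.6]
grip_width: 0.0204
gripper_force: 48.8
```

Emit:
{"name": "send_rows", "arguments": {"deltas": [{"dx": 0,"dy": 0,"dz": 25,"rx": 0,"ry": 0,"rz": 0},{"dx": 0,"dy": 0,"dz": 55,"rx": 0,"ry": 0,"rz": 0},{"dx": 0,"dy": 0,"dz": 86,"rx": 0,"ry": 0,"rz": 0},{"dx": 0,"dy": 0,"dz": 86,"rx": 0,"ry": 0,"rz": 0}]}}

```text
clock: 12.73
tcp_pos: [0.4679, -0.3172, 0.2189]
orientation: [1.342, 2.829, 0.0]
contact_force: [0.4, -2.1, -0.7]
grip_width: 0.0206
gripper_force: 49.4
```

Emit:
{"name": "send_rows", "arguments": {"deltas": [{"dx": 19,"dy": 32,"dz": 0,"rx": 0,"ry": 0,"rz": 0},{"dx": 38,"dy": 65,"dz": 0,"rx": 0,"ry": 0,"rz": 0},{"dx": 57,"dy": 97,"dz": 0,"rx": 0,"ry": 0,"rz": 0},{"dx": 76,"dy": 130,"dz": 0,"rx": 0,"ry": 0,"rz": 0},{"dx": 95,"dy": 162,"dz": 0,"rx": 0,"ry": 0,"rz": 0}]}}

```text
clock: 13.15
tcp_pos: [0.5609, -0.151, 0.213]
orientation: [1.345, 2.838, 0.002]
contact_force: [1.0, -0.9, -1.0]
grip_width: 0.0205
gripper_force: 49.4
```

Emit:
{"name": "send_rows", "arguments": {"deltas": [{"dx": 19,"dy": 32,"dz": 0,"rx": 0,"ry": 0,"rz": 0},{"dx": 38,"dy": 65,"dz": 0,"rx": 0,"ry": 0,"rz": 0},{"dx": 57,"dy": 97,"dz": 0,"rx": 0,"ry": 0,"rz": 0},{"dx": 75,"dy": 130,"dz": 0,"rx": 0,"ry": 0,"rz": 0},{"dx": 75,"dy": 130,"dz": 0,"rx": 0,"ry": 0,"rz": 0}]}}

```text
clock: 13.57
tcp_pos: [0.6385, -0.0122, 0.2122]
orientation: [1.328, 2.846, 0.009]
contact_force: [-0.1, 1.8, -0.9]
grip_width: 0.0205
gripper_force: 49.4
```

Emit:
{"name": "send_rows", "arguments": {"deltas": [{"dx": 0,"dy": 0,"dz": 0,"rx": 0,"ry": 0,"rz": 0},{"dx": 0,"dy": 0,"dz": 0,"rx": 0,"ry": 0,"rz": 0}]}}

```text
clock: 13.73
tcp_pos: [0.6349, -0.0232, 0.2125]
orientation: [1.345, 2.839, -0.001]
contact_force: [1.0, -0.3, -1.3]
grip_width: 0.0206
gripper_force: 49.4
```

```bash
python3 rod.py .634 -.024
```

```text
[ 0.6349 -0.0232  0.2125] [ 1.  -0.3 -1.3]
rod axis ~ [ 0.6348 -0.0225] 33
rod axis ~ [ 0.6348 -0.023 ] 35
red [ 0.5608 -0.3306  0.1461] 0.1524
blue [ 0.6049 -0.3385  0.1465] 0.1537
green [0.6424 0.0191 0.1583] 0.1666
black [0.6411 0.0633 0.1568] 0.1657
```

Emit:
{"name": "send_rows", "arguments": {"deltas": [{"dx": 0,"dy": 0,"dz": -20,"rx": 0,"ry": 0,"rz": 0},{"dx": 0,"dy": 0,"dz": -32,"rx": 0,"ry": 0,"rz": 0},{"dx": 0,"dy": 0,"dz": -44,"rx": 0,"ry": 0,"rz": 0},{"dx": 0,"dy": 0,"dz": -56,"rx": 0,"ry": 0,"rz": 0},{"dx": 0,"dy": 0,"dz": -68,"rx": 0,"ry": 0,"rz": 0}]}}

```text
clock: 14.2
tcp_pos: [0.6347, -0.0234, 0.1432]
orientation: [-1.347, -2.838, 0.0]
contact_force: [0.6, -0.4, 0.0]
grip_width: 0.021
gripper_force: 49.4
```

Emit:
{"name": "send_rows", "arguments": {"deltas": [{"dx": 0,"dy": 0,"dz": -5,"rx": 0,"ry": 0,"rz": 0},{"dx": 0,"dy": 0,"dz": -5,"rx": 0,"ry": 0,"rz": 0}]}}

```text
clock: 14.37
tcp_pos: [0.6355, -0.0233, 0.1393]
orientation: [1.346, 2.838, 0.0]
contact_force: [0.8, 0.4, 2.3]
grip_width: 0.0208
gripper_force: 49.7
```

Emit:
{"name": "send_rows", "arguments": {"deltas": [{"dx": 0,"dy": 0,"dz": 0,"rx": 0,"ry": 0,"rz": 0},{"dx": 0,"dy": 0,"dz": 0,"rx": 0,"ry": 0,"rz": 0},{"dx": 0,"dy": 0,"dz": 0,"rx": 0,"ry": 0,"rz": 0}], "jaw": 45}}

```text
clock: 14.62
tcp_pos: [0.635, -0.0228, 0.1391]
orientation: [-1.345, -2.839, 0.0]
contact_force: [0.5, -0.7, -1.0]
grip_width: 0.0452
gripper_force: 0.0
```

Emit:
{"name": "send_rows", "arguments": {"deltas": [{"dx": 0,"dy": 0,"dz": 30,"rx": 0,"ry": 0,"rz": 0},{"dx": 0,"dy": 0,"dz": 70,"rx": 0,"ry": 0,"rz": 0},{"dx": 0,"dy": 0,"dz": 104,"rx": 0,"ry": 0,"rz": 0},{"dx": 0,"dy": 0,"dz": 104,"rx": 0,"ry": 0,"rz": 0}]}}

```text
clock: 14.95
tcp_pos: [0.6389, -0.0236, 0.2508]
orientation: [1.342, 2.829, 0.009]
contact_force: [1.8, -1.9, 0.1]
grip_width: 0.045
gripper_force: 0.0
```

Emit:
{"name": "send_rows", "arguments": {"deltas": [{"dx": -5,"dy": -39,"dz": 0,"rx": 0,"ry": 0,"rz": 0},{"dx": -10,"dy": -78,"dz": 0,"rx": 0,"ry": 0,"rz": 0},{"dx": -15,"dy": -117,"dz": 0,"rx": 0,"ry": 0,"rz": 0},{"dx": -20,"dy": -156,"dz": 0,"rx": 0,"ry": 0,"rz": 0},{"dx": -25,"dy": -195,"dz": 0,"rx": 0,"ry": 0,"rz": 0}]}}

```text
clock: 15.37
tcp_pos: [0.6095, -0.2194, 0.2432]
orientation: [1.345, 2.839, 0.0]
contact_force: [0.7, 0.8, 0.1]
grip_width: 0.0447
gripper_force: 0.0
```

Emit:
{"name": "send_rows", "arguments": {"deltas": [{"dx": -4,"dy": -39,"dz": 0,"rx": 0,"ry": 0,"rz": 0},{"dx": -8,"dy": -78,"dz": 0,"rx": 0,"ry": 0,"rz": 0},{"dx": -12,"dy": -110,"dz": 0,"rx": 0,"ry": 0,"rz": 0},{"dx": -12,"dy": -121,"dz": 0,"rx": 0,"ry": 0,"rz": 0},{"dx": -12,"dy": -121,"dz": 0,"rx": 0,"ry": 0,"rz": 0}]}}

```text
clock: 15.78
tcp_pos: [0.596, -0.3435, 0.2431]
orientation: [1.354, 2.834, -0.004]
contact_force: [-0.2, 0.5, 0.5]
grip_width: 0.0448
gripper_force: 0.0
```

Emit:
{"name": "send_rows", "arguments": {"deltas": [{"dx": 0,"dy": 0,"dz": 0,"rx": 0,"ry": 0,"rz": 0},{"dx": 0,"dy": 0,"dz": -40,"rx": 0,"ry": 0,"rz": 0},{"dx": 0,"dy": 0,"dz": -80,"rx": 0,"ry": 0,"rz": 0},{"dx": 0,"dy": 0,"dz": -110,"rx": 0,"ry": 0,"rz": 0},{"dx": 0,"dy": 0,"dz": -117,"rx": 0,"ry": 0,"rz": 0}]}}

```text
clock: 16.2
tcp_pos: [0.5963, -0.3334, 0.1203]
orientation: [-1.336, -2.833, -0.003]
contact_force: [-1.3, 1.6, -1.6]
grip_width: 0.045
gripper_force: 0.0
```

Emit:
{"name": "send_rows", "arguments": {"deltas": [{"dx": 0,"dy": 0,"dz": 0,"rx": 0,"ry": 0,"rz": 0},{"dx": 0,"dy": 0,"dz": 0,"rx": 0,"ry": 0,"rz": 0},{"dx": 0,"dy": 0,"dz": 0,"rx": 0,"ry": 0,"rz": 0},{"dx": 0,"dy": 0,"dz": 0,"rx": 0,"ry": 0,"rz": 0},{"dx": 0,"dy": 0,"dz": 0,"rx": 0,"ry": 0,"rz": 0}], "jaw": 15}}

```text
clock: 16.62
tcp_pos: [0.5989, -0.3392, 0.1282]
orientation: [1.344, 2.836, 0.0]
contact_force: [0.2, 0.1, -1.1]
grip_width: 0.0206
gripper_force: 48.8
```

Emit:
{"name": "send_rows", "arguments": {"deltas": [{"dx": 0,"dy": 0,"dz": 25,"rx": 0,"ry": 0,"rz": 0},{"dx": 0,"dy": 0,"dz": 55,"rx": 0,"ry": 0,"rz": 0},{"dx": 0,"dy": 0,"dz": 86,"rx": 0,"ry": 0,"rz": 0},{"dx": 0,"dy": 0,"dz": 86,"rx": 0,"ry": 0,"rz": 0}]}}

```text
clock: 16.95
tcp_pos: [0.6013, -0.3416, 0.2205]
orientation: [1.341, 2.827, -0.0]
contact_force: [0.5, -1.0, 0.4]
grip_width: 0.0206
gripper_force: 49.4
```

Emit:
{"name": "send_rows", "arguments": {"deltas": [{"dx": 4,"dy": 38,"dz": 0,"rx": 0,"ry": 0,"rz": 0},{"dx": 10,"dy": 76,"dz": 0,"rx": 0,"ry": 0,"rz": 0},{"dx": 15,"dy": 114,"dz": 0,"rx": 0,"ry": 0,"rz": 0},{"dx": 20,"dy": 152,"dz": 0,"rx": 0,"ry": 0,"rz": 0},{"dx": 25,"dy": 190,"dz": 0,"rx": 0,"ry": 0,"rz": 0}]}}

```text
clock: 17.37
tcp_pos: [0.6236, -0.1474, 0.2135]
orientation: [1.345, 2.836, 0.002]
contact_force: [0.4, 0.1, -0.7]
grip_width: 0.0209
gripper_force: 49.4
```

Emit:
{"name": "send_rows", "arguments": {"deltas": [{"dx": 5,"dy": 38,"dz": 0,"rx": 0,"ry": 0,"rz": 0},{"dx": 11,"dy": 70,"dz": 0,"rx": 0,"ry": 0,"rz": 0},{"dx": 11,"dy": 81,"dz": 0,"rx": 0,"ry": 0,"rz": 0},{"dx": 11,"dy": 81,"dz": 0,"rx": 0,"ry": 0,"rz": 0},{"dx": 11,"dy": 81,"dz": 0,"rx": 0,"ry": 0,"rz": 0}]}}

```text
clock: 17.78
tcp_pos: [0.6344, -0.0677, 0.213]
orientation: [1.343, 2.839, 0.001]
contact_force: [0.2, -0.7, -0.1]
grip_width: 0.0205
gripper_force: 49.4
```

```bash
python3 rod.py .6335 -.069
```

```text
[ 0.6344 -0.0677  0.213 ] [ 0.2 -0.7 -0.1]
rod axis ~ [ 0.6341 -0.0683] 29
rod axis ~ [ 0.6347 -0.0687] 35
red [ 0.5614 -0.3316  0.1478] 0.1538
yellow [ 0.6423 -0.0253  0.1596] 0.1673
green [0.6395 0.0185 0.1524] 0.1655
black [0.6417 0.0638 0.1564] 0.1646
```

Emit:
{"name": "send_rows", "arguments": {"deltas": [{"dx": 0,"dy": 0,"dz": -20,"rx": 0,"ry": 0,"rz": 0},{"dx": 0,"dy": 0,"dz": -32,"rx": 0,"ry": 0,"rz": 0},{"dx": 0,"dy": 0,"dz": -44,"rx": 0,"ry": 0,"rz": 0},{"dx": 0,"dy": 0,"dz": -56,"rx": 0,"ry": 0,"rz": 0},{"dx": 0,"dy": 0,"dz": -68,"rx": 0,"ry": 0,"rz": 0}]}}

```text
clock: 18.25
tcp_pos: [0.6337, -0.0689, 0.1431]
orientation: [-1.347, -2.838, 0.001]
contact_force: [0.5, 0.3, -0.8]
grip_width: 0.0204
gripper_force: 49.4
```

Emit:
{"name": "send_rows", "arguments": {"deltas": [{"dx": 0,"dy": 0,"dz": -5,"rx": 0,"ry": 0,"rz": 0},{"dx": 0,"dy": 0,"dz": -5,"rx": 0,"ry": 0,"rz": 0}]}}

```text
clock: 18.42
tcp_pos: [0.6344, -0.0688, 0.1394]
orientation: [1.347, 2.838, -0.0]
contact_force: [-0.5, -0.1, 4.3]
grip_width: 0.0209
gripper_force: 50.0
```

Emit:
{"name": "send_rows", "arguments": {"deltas": [{"dx": 0,"dy": 0,"dz": 0,"rx": 0,"ry": 0,"rz": 0},{"dx": 0,"dy": 0,"dz": 0,"rx": 0,"ry": 0,"rz": 0},{"dx": 0,"dy": 0,"dz": 0,"rx": 0,"ry": 0,"rz": 0}], "jaw": 45}}

```text
clock: 18.67
tcp_pos: [0.6339, -0.0679, 0.139]
orientation: [-1.345, -2.839, 0.0]
contact_force: [0.2, -0.2, -0.7]
grip_width: 0.0449
gripper_force: 0.0
```

Emit:
{"name": "send_rows", "arguments": {"deltas": [{"dx": 0,"dy": 0,"dz": 30,"rx": 0,"ry": 0,"rz": 0},{"dx": 0,"dy": 0,"dz": 70,"rx": 0,"ry": 0,"rz": 0},{"dx": 0,"dy": 0,"dz": 104,"rx": 0,"ry": 0,"rz": 0},{"dx": 0,"dy": 0,"dz": 104,"rx": 0,"ry": 0,"rz": 0}]}}

```text
clock: 19.0
tcp_pos: [0.6378, -0.0689, 0.2507]
orientation: [1.342, 2.829, 0.008]
contact_force: [1.5, -0.2, 1.0]
grip_width: 0.0449
gripper_force: 0.0
```

Emit:
{"name": "send_rows", "arguments": {"deltas": [{"dx": -12,"dy": -38,"dz": 0,"rx": 0,"ry": 0,"rz": 0},{"dx": -24,"dy": -76,"dz": 0,"rx": 0,"ry": 0,"rz": 0},{"dx": -36,"dy": -114,"dz": 0,"rx": 0,"ry": 0,"rz": 0},{"dx": -48,"dy": -152,"dz": 0,"rx": 0,"ry": 0,"rz": 0},{"dx": -60,"dy": -190,"dz": 0,"rx": 0,"ry": 0,"rz": 0}]}}

```text
clock: 19.42
tcp_pos: [0.5732, -0.2593, 0.2432]
orientation: [1.345, 2.839, 0.0]
contact_force: [0.9, -0.2, -0.8]
grip_width: 0.045
gripper_force: 0.0
```

Emit:
{"name": "send_rows", "arguments": {"deltas": [{"dx": -11,"dy": -38,"dz": 0,"rx": 0,"ry": 0,"rz": 0},{"dx": -20,"dy": -65,"dz": 0,"rx": 0,"ry": 0,"rz": 0},{"dx": -20,"dy": -73,"dz": 0,"rx": 0,"ry": 0,"rz": 0},{"dx": -20,"dy": -73,"dz": 0,"rx": 0,"ry": 0,"rz": 0}]}}

```text
clock: 19.75
tcp_pos: [0.5524, -0.3343, 0.2433]
orientation: [1.353, 2.835, -0.002]
contact_force: [-0.2, -0.2, 0.9]
grip_width: 0.045
gripper_force: 0.0
```

Emit:
{"name": "send_rows", "arguments": {"deltas": [{"dx": 0,"dy": 0,"dz": 0,"rx": 0,"ry": 0,"rz": 0},{"dx": 0,"dy": 0,"dz": -40,"rx": 0,"ry": 0,"rz": 0},{"dx": 0,"dy": 0,"dz": -80,"rx": 0,"ry": 0,"rz": 0},{"dx": 0,"dy": 0,"dz": -110,"rx": 0,"ry": 0,"rz": 0},{"dx": 0,"dy": 0,"dz": -117,"rx": 0,"ry": 0,"rz": 0}]}}

```text
clock: 20.17
tcp_pos: [0.5526, -0.3256, 0.1207]
orientation: [-1.335, -2.834, -0.003]
contact_force: [-1.7, 0.9, -0.6]
grip_width: 0.045
gripper_force: 0.0
```

Emit:
{"name": "send_rows", "arguments": {"deltas": [{"dx": 0,"dy": 0,"dz": 0,"rx": 0,"ry": 0,"rz": 0},{"dx": 0,"dy": 0,"dz": 0,"rx": 0,"ry": 0,"rz": 0},{"dx": 0,"dy": 0,"dz": 0,"rx": 0,"ry": 0,"rz": 0},{"dx": 0,"dy": 0,"dz": 0,"rx": 0,"ry": 0,"rz": 0},{"dx": 0,"dy": 0,"dz": 0,"rx": 0,"ry": 0,"rz": 0}], "jaw": 15}}

```text
clock: 20.58
tcp_pos: [0.555, -0.3312, 0.1281]
orientation: [1.344, 2.836, 0.0]
contact_force: [-0.2, -0.9, -1.2]
grip_width: 0.0205
gripper_force: 48.8
```

Emit:
{"name": "send_rows", "arguments": {"deltas": [{"dx": 0,"dy": 0,"dz": 25,"rx": 0,"ry": 0,"rz": 0},{"dx": 0,"dy": 0,"dz": 55,"rx": 0,"ry": 0,"rz": 0},{"dx": 0,"dy": 0,"dz": 86,"rx": 0,"ry": 0,"rz": 0},{"dx": 0,"dy": 0,"dz": 86,"rx": 0,"ry": 0,"rz": 0}]}}

```text
clock: 20.92
tcp_pos: [0.5572, -0.3336, 0.22]
orientation: [1.341, 2.827, -0.0]
contact_force: [-0.2, -1.0, 0.1]
grip_width: 0.0206
gripper_force: 49.4
```

Emit:
{"name": "send_rows", "arguments": {"deltas": [{"dx": 13,"dy": 36,"dz": 0,"rx": 0,"ry": 0,"rz": 0},{"dx": 26,"dy": 72,"dz": 0,"rx": 0,"ry": 0,"rz": 0},{"dx": 39,"dy": 108,"dz": 0,"rx": 0,"ry": 0,"rz": 0},{"dx": 52,"dy": 144,"dz": 0,"rx": 0,"ry": 0,"rz": 0},{"dx": 65,"dy": 180,"dz": 0,"rx": 0,"ry": 0,"rz": 0}]}}

```text
clock: 21.33
tcp_pos: [0.62, -0.1493, 0.2135]
orientation: [1.345, 2.837, 0.002]
contact_force: [1.0, -0.6, 0.1]
grip_width: 0.0208
gripper_force: 49.4
```

Emit:
{"name": "send_rows", "arguments": {"deltas": [{"dx": 10,"dy": 28,"dz": 0,"rx": 0,"ry": 0,"rz": 0},{"dx": 14,"dy": 38,"dz": 0,"rx": 0,"ry": 0,"rz": 0},{"dx": 14,"dy": 38,"dz": 0,"rx": 0,"ry": 0,"rz": 0},{"dx": 14,"dy": 38,"dz": 0,"rx": 0,"ry": 0,"rz": 0}]}}

```text
clock: 21.67
tcp_pos: [0.6332, -0.1133, 0.2129]
orientation: [1.344, 2.838, -0.0]
contact_force: [0.0, -1.2, -0.6]
grip_width: 0.0211
gripper_force: 49.4
```

```bash
python3 rod.py .6326 -.114
```

```text
[ 0.6332 -0.1133  0.2129] [ 0.  -1.2 -0.6]
rod axis ~ [ 0.633  -0.1138] 30
rod axis ~ [ 0.6327 -0.1137] 36
blue [ 0.6374 -0.0718  0.151 ] 0.1663
yellow [ 0.6421 -0.0242  0.1594] 0.1658
green [0.64   0.018  0.1516] 0.1661
black [0.6412 0.0636 0.1573] 0.1675
```

Emit:
{"name": "send_rows", "arguments": {"deltas": [{"dx": 0,"dy": 0,"dz": -20,"rx": 0,"ry": 0,"rz": 0},{"dx": 0,"dy": 0,"dz": -32,"rx": 0,"ry": 0,"rz": 0},{"dx": 0,"dy": 0,"dz": -44,"rx": 0,"ry": 0,"rz": 0},{"dx": 0,"dy": 0,"dz": -56,"rx": 0,"ry": 0,"rz": 0},{"dx": 0,"dy": 0,"dz": -68,"rx": 0,"ry": 0,"rz": 0}]}}

```text
clock: 22.13
tcp_pos: [0.6326, -0.114, 0.1432]
orientation: [-1.347, -2.838, 0.001]
contact_force: [0.6, -0.1, -1.2]
grip_width: 0.0209
gripper_force: 49.4
```

Emit:
{"name": "send_rows", "arguments": {"deltas": [{"dx": 0,"dy": 0,"dz": -5,"rx": 0,"ry": 0,"rz": 0},{"dx": 0,"dy": 0,"dz": -5,"rx": 0,"ry": 0,"rz": 0}]}}

```text
clock: 22.3
tcp_pos: [0.6333, -0.1138, 0.1393]
orientation: [1.347, 2.838, -0.0]
contact_force: [0.2, 0.1, 2.9]
grip_width: 0.0208
gripper_force: 49.8
```

Emit:
{"name": "send_rows", "arguments": {"deltas": [{"dx": 0,"dy": 0,"dz": 0,"rx": 0,"ry": 0,"rz": 0},{"dx": 0,"dy": 0,"dz": 0,"rx": 0,"ry": 0,"rz": 0},{"dx": 0,"dy": 0,"dz": 0,"rx": 0,"ry": 0,"rz": 0}], "jaw": 45}}

```text
clock: 22.55
tcp_pos: [0.633, -0.1129, 0.1391]
orientation: [-1.345, -2.839, 0.0]
contact_force: [0.6, 0.1, 0.1]
grip_width: 0.0453
gripper_force: 0.0
```

Emit:
{"name": "send_rows", "arguments": {"deltas": [{"dx": 0,"dy": 0,"dz": 30,"rx": 0,"ry": 0,"rz": 0},{"dx": 0,"dy": 0,"dz": 70,"rx": 0,"ry": 0,"rz": 0},{"dx": 0,"dy": 0,"dz": 104,"rx": 0,"ry": 0,"rz": 0},{"dx": 0,"dy": 0,"dz": 104,"rx": 0,"ry": 0,"rz": 0}]}}

```text
clock: 22.88
tcp_pos: [0.6367, -0.1142, 0.2508]
orientation: [1.342, 2.829, 0.006]
contact_force: [0.9, -1.3, 0.2]
grip_width: 0.045
gripper_force: 0.0
```

```bash
cat > spr.py <<'E'
from m import *
o=r.get_obs();print(o['tcp_pos'].round(4),o['orientation'].round(3),o['contact_force'].round(1),o["clock"])
for n in("scene","top"):
    f=cam(n); np.savez(f"{n}2.npz",**{k:f[k] for k in("im","z_map","F","cx","cy","Rm","p")})
    X=xyzmap(f)
    for c in("orange","black"):
        for q in comps(f,c,8):
            if q[2] is not None and q[3]<.1 and q[2][2]>-.02 and q[2][0]<.61 and abs(q[2][1])<.6: print(n,c,q[0].round(1),q[1][2:5],q[2].round(4),q[3].round(3))
    for q in [q for c in COL for q in comps(f,c,40) if q[2] is not None and .12<q[2][2]<.175]: print(n,"head",q[2].round(4),q[3].round(4))
E
python3 spr.py
```

```text
[ 0.6367 -0.1142  0.2508] [1.342 2.829 0.006] [ 0.9 -1.3  0.2] 22.8833
scene orange [334.6 127.8] [ 6 15 47] [0.5456 0.297  0.0443] 0.054
scene orange [338.5 134.5] [ 4  5 12] [0.545  0.3144 0.006 ] 0.007
scene orange [327.7 136.2] [ 7  6 30] [0.5349 0.288  0.0055] 0.011
scene black [119.5  57.8] [23 11 37] [ 0.0417 -0.0582  0.0596] 0.064
scene black [327.4 105. ] [ 6 10 47] [0.4752 0.3269 0.0451] 0.053
scene black [322.  114.7] [ 7  6 27] [0.4694 0.3203 0.0052] 0.012
scene head [ 0.6361 -0.1167  0.1493] 0.1655
scene head [ 0.6391 -0.071   0.1587] 0.1663
scene head [ 0.642  -0.0247  0.1596] 0.1649
scene head [0.6398 0.018  0.1496] 0.1664
scene head [0.6414 0.0633 0.156 ] 0.1648
top orange [138.8 210.8] [ 6  6 25] [0.5398 0.2973 0.049 ] 0.053
top black [370.8 201.8] [ 4 11 22] [ 0.578  -0.3085  0.0535] 0.064
top black [382.5 210.4] [ 4  4 11] [ 0.555  -0.3385  0.0522] 0.066
top black [130.3 237.6] [14  8 63] [0.4706 0.3224 0.0219] 0.053
top head [ 0.6332 -0.0687  0.1601] 0.1638
top head [ 0.6346 -0.0241  0.1612] 0.165
top head [0.6357 0.0183 0.1611] 0.1645
top head [0.6326 0.0627 0.1603] 0.1639
```

Emit:
{"name": "send_rows", "arguments": {"deltas": [{"dx": -7,"dy": 19,"dz": 0,"rx": 0,"ry": 0,"rz": -6.8},{"dx": -14,"dy": 38,"dz": 0,"rx": 0,"ry": 0,"rz": -13.6},{"dx": -21,"dy": 57,"dz": 0,"rx": 0,"ry": 0,"rz": -20.4},{"dx": -28,"dy": 76,"dz": 0,"rx": 0,"ry": 0,"rz": -27.2},{"dx": -35,"dy": 96,"dz": 0,"rx": 0,"ry": 0,"rz": -34}], "jaw": 50}}

```text
clock: 23.4
tcp_pos: [0.5966, -0.0161, 0.2416]
orientation: [-2.123, -2.314, 0.003]
contact_force: [-0.3, -0.4, -0.9]
grip_width: 0.0495
gripper_force: 0.0
```

Emit:
{"name": "send_rows", "arguments": {"deltas": [{"dx": -7,"dy": 19,"dz": 0,"rx": 0,"ry": 0,"rz": -6.8},{"dx": -14,"dy": 38,"dz": 0,"rx": 0,"ry": 0,"rz": -13.6},{"dx": -21,"dy": 57,"dz": 0,"rx": 0,"ry": 0,"rz": -20.4},{"dx": -28,"dy": 76,"dz": 0,"rx": 0,"ry": 0,"rz": -27.2},{"dx": -35,"dy": 96,"dz": 0,"rx": 0,"ry": 0,"rz": -34}]}}

```text
clock: 23.82
tcp_pos: [0.5616, 0.0799, 0.2418]
orientation: [-2.707, -1.593, 0.004]
contact_force: [-0.8, -0.3, -0.1]
grip_width: 0.05
gripper_force: 0.0
```

Emit:
{"name": "send_rows", "arguments": {"deltas": [{"dx": -7,"dy": 19,"dz": 0,"rx": 0,"ry": 0,"rz": -6.8},{"dx": -14,"dy": 38,"dz": 0,"rx": 0,"ry": 0,"rz": -13.6},{"dx": -21,"dy": 57,"dz": 0,"rx": 0,"ry": 0,"rz": -20.4},{"dx": -28,"dy": 76,"dz": 0,"rx": 0,"ry": 0,"rz": -27.2},{"dx": -35,"dy": 96,"dz": 0,"rx": 0,"ry": 0,"rz": -34}]}}

```text
clock: 24.23
tcp_pos: [0.5267, 0.1757, 0.2419]
orientation: [3.054, 0.731, -0.004]
contact_force: [0.1, -0.5, 0.1]
grip_width: 0.0504
gripper_force: 0.0
```

Emit:
{"name": "send_rows", "arguments": {"deltas": [{"dx": -7,"dy": 19,"dz": 0,"rx": 0,"ry": 0,"rz": -6.8},{"dx": -14,"dy": 38,"dz": 0,"rx": 0,"ry": 0,"rz": -13.6},{"dx": -21,"dy": 57,"dz": 0,"rx": 0,"ry": 0,"rz": -20.4},{"dx": -28,"dy": 76,"dz": 0,"rx": 0,"ry": 0,"rz": -27.2},{"dx": -35,"dy": 96,"dz": 0,"rx": 0,"ry": 0,"rz": -34}]}}

```text
clock: 24.65
tcp_pos: [0.4917, 0.2716, 0.242]
orientation: [3.134, -0.193, -0.002]
contact_force: [0.5, 0.3, -1.1]
grip_width: 0.0501
gripper_force: 0.0
```

Emit:
{"name": "send_rows", "arguments": {"deltas": [{"dx": -7,"dy": 19,"dz": 0,"rx": 0,"ry": 0,"rz": -6.5},{"dx": -14,"dy": 38,"dz": 0,"rx": 0,"ry": 0,"rz": -13},{"dx": -20,"dy": 58,"dz": 0,"rx": 0,"ry": 0,"rz": -17.5},{"dx": -20,"dy": 58,"dz": 0,"rx": 0,"ry": 0,"rz": -17.5},{"dx": -20,"dy": 58,"dz": 0,"rx": 0,"ry": 0,"rz": -17.5}]}}

```text
clock: 25.07
tcp_pos: [0.4718, 0.33, 0.2417]
orientation: [3.07, -0.652, -0.001]
contact_force: [-0.4, -0.6, 0.4]
grip_width: 0.05
gripper_force: 0.0
```

```bash
python3 spr.py
python3 - <<'E'
from h import *
s=dict(np.load("scene2.npz"));t=dict(np.load("top2.npz"))
a=cv2.resize(s["im"][40:165,270:370],(400,500),interpolation=cv2.INTER_CUBIC);b=cv2.resize(t["im"][170:270,90:170],(400,500),interpolation=cv2.INTER_CUBIC)
cv2.imwrite("pics/f.png",np.hstack([a,b])); print(r.get_obs()["joints"].round(2))
E
```

```text
[0.4718 0.33   0.2417] [ 3.07e+00 -6.52e-01 -1.00e-03] [-0.4 -0.6  0.4] 25.0667
scene orange [334.5 127.3] [ 6 15 39] [0.5447 0.2977 0.0472] 0.055
scene orange [338.3 134.4] [ 5  5 13] [0.5453 0.3139 0.0061] 0.026
scene orange [327.8 136.4] [ 7  6 27] [0.5351 0.2891 0.0049] 0.008
scene black [123.2  58.2] [33 11 54] [ 0.0494 -0.0509  0.0584] 0.065
scene black [327.5 105.1] [ 6 10 47] [0.4753 0.3271 0.0457] 0.054
scene black [322.  114.8] [ 7  6 28] [0.4692 0.3186 0.0061] 0.014
scene black [231.4 162.8] [ 6  6 23] [0.4865 0.0314 0.0232] 0.028
scene head [ 0.6364 -0.1167  0.1522] 0.1648
scene head [ 0.6381 -0.0722  0.1504] 0.1649
scene head [ 0.6416 -0.0239  0.1605] 0.1663
scene head [0.6399 0.0182 0.1496] 0.1661
scene head [0.6411 0.0635 0.1573] 0.1656
top orange [138.6 210.7] [ 6  6 23] [0.5397 0.2977 0.0492] 0.052
top black [130.3 237.6] [14  8 63] [0.4705 0.3229 0.0223] 0.052
top head [ 0.6336 -0.1119  0.1604] 0.1641
top head [ 0.6336 -0.0668  0.1605] 0.1653
top head [ 0.6348 -0.0242  0.1608] 0.165
top head [0.6356 0.0183 0.1602] 0.1649
top head [0.6335 0.0627 0.1602] 0.1643
[-1.51  0.53  1.11  1.85 -0.53  1.11 -2.2 ]
```

View pics/f.png

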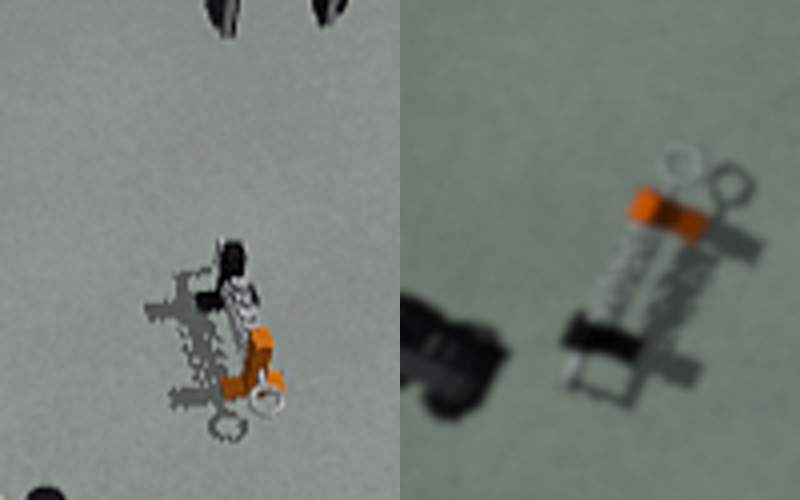

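The spring still stands at (0.474,0.329)–(0.540,0.299). The open fingers are at the left of the top crop, high above it.

Emit:
{"name": "send_rows", "arguments": {"deltas": [{"dx": 0,"dy": 0,"dz": -40,"rx": 0,"ry": 0,"rz": 0},{"dx": 0,"dy": 0,"dz": -80,"rx": 0,"ry": 0,"rz": 0},{"dx": 0,"dy": 0,"dz": -120,"rx": 0,"ry": 0,"rz": 0},{"dx": 0,"dy": 0,"dz": -155,"rx": 0,"ry": 0,"rz": 0},{"dx": 0,"dy": 0,"dz": -175,"rx": 0,"ry": 0,"rz": 0}]}}

```text
clock: 25.58
tcp_pos: [0.4716, 0.3265, 0.0647]
orientation: [3.068, -0.66, -0.005]
contact_force: [-0.6, 0.4, -0.1]
grip_width: 0.0501
gripper_force: 0.0
```

Emit:
{"name": "send_rows", "arguments": {"deltas": [{"dx": 0,"dy": 0,"dz": -15,"rx": 0,"ry": 0,"rz": 0},{"dx": 0,"dy": 0,"dz": -30,"rx": 0,"ry": 0,"rz": 0},{"dx": 0,"dy": 0,"dz": -38,"rx": 0,"ry": 0,"rz": 0},{"dx": 0,"dy": 0,"dz": -38,"rx": 0,"ry": 0,"rz": 0},{"dx": 0,"dy": 0,"dz": -38,"rx": 0,"ry": 0,"rz": 0}]}}

```text
clock: 26.0
tcp_pos: [0.4737, 0.3292, 0.0309]
orientation: [-3.071, 0.659, -0.001]
contact_force: [-0.6, -0.7, 0.2]
grip_width: 0.0501
gripper_force: 0.0
```

Emit:
{"name": "send_rows", "arguments": {"deltas": [{"dx": 0,"dy": 0,"dz": 0,"rx": 0,"ry": 0,"rz": 0},{"dx": 0,"dy": 0,"dz": 0,"rx": 0,"ry": 0,"rz": 0},{"dx": 0,"dy": 0,"dz": 0,"rx": 0,"ry": 0,"rz": 0},{"dx": 0,"dy": 0,"dz": 0,"rx": 0,"ry": 0,"rz": 0},{"dx": 0,"dy": 0,"dz": 0,"rx": 0,"ry": 0,"rz": 0}], "jaw": 5, "newtons": 70}}

```text
clock: 26.42
tcp_pos: [0.4735, 0.3297, 0.0313]
orientation: [-3.07, 0.658, -0.001]
contact_force: [-0.7, 0.2, 6.4]
grip_width: 0.0105
gripper_force: 68.6
```

Emit:
{"name": "send_rows", "arguments": {"deltas": [{"dx": 0,"dy": 0,"dz": 0,"rx": 0,"ry": 0,"rz": 0},{"dx": 0,"dy": 0,"dz": 0,"rx": 0,"ry": 0,"rz": 0}]}}

```text
clock: 26.58
tcp_pos: [0.4735, 0.3297, 0.0313]
orientation: [-3.07, 0.658, -0.001]
contact_force: [-1.5, -0.3, 6.4]
grip_width: 0.0107
gripper_force: 68.6
```

```bash
python3 spr.py | grep -v head
```

```text
[0.4735 0.3297 0.0313] [-3.07e+00  6.58e-01 -1.00e-03] [-1.5 -0.3  6.4] 26.5833
scene orange [334.4 127.6] [ 6 15 45] [0.5449 0.2978 0.0473] 0.052
scene orange [338.2 134.3] [ 5  5 12] [0.5453 0.3148 0.0053] 0.023
scene orange [327.8 136.4] [ 7  6 28] [0.5353 0.2888 0.0051] 0.009
scene black [122.4  58.2] [30 11 46] [ 0.0476 -0.0541  0.0592] 0.065
scene black [321.7 114.8] [ 7  5 25] [0.4678 0.3191 0.0049] 0.016
scene black [231.4 162.9] [ 6  6 22] [0.4845 0.0326 0.0221] 0.026
top orange [138.8 210.9] [ 6  6 24] [0.5396 0.2966 0.05  ] 0.053
```

Emit:
{"name": "send_rows", "arguments": {"deltas": [{"dx": 0,"dy": 0,"dz": 20,"rx": 0,"ry": 0,"rz": 0},{"dx": 0,"dy": 0,"dz": 45,"rx": 0,"ry": 0,"rz": 0},{"dx": 0,"dy": 0,"dz": 70,"rx": 0,"ry": 0,"rz": 0},{"dx": 0,"dy": 0,"dz": 80,"rx": 0,"ry": 0,"rz": 0},{"dx": 0,"dy": 0,"dz": 80,"rx": 0,"ry": 0,"rz": 0}]}}

```text
clock: 27.1
tcp_pos: [0.4742, 0.33, 0.1124]
orientation: [-3.068, 0.658, -0.004]
contact_force: [0.7, -0.0, -1.2]
grip_width: 0.0107
gripper_force: 68.5
```

Emit:
{"name": "send_rows", "arguments": {"deltas": [{"dx": -1,"dy": -20,"dz": 0,"rx": 0,"ry": 0,"rz": 5.66},{"dx": -2,"dy": -41,"dz": 0,"rx": 0,"ry": 0,"rz": 11.31},{"dx": -3,"dy": -61,"dz": 0,"rx": 0,"ry": 0,"rz": 16.97},{"dx": -4,"dy": -82,"dz": 0,"rx": 0,"ry": 0,"rz": 22.62},{"dx": -5,"dy": -102,"dz": 0,"rx": 0,"ry": 0,"rz": 28.28}]}}

```text
clock: 27.52
tcp_pos: [0.4669, 0.226, 0.109]
orientation: [3.138, 0.12, -0.002]
contact_force: [1.0, -0.7, -1.0]
grip_width: 0.0106
gripper_force: 68.5
```

Emit:
{"name": "send_rows", "arguments": {"deltas": [{"dx": -1,"dy": -20,"dz": 0,"rx": 0,"ry": 0,"rz": 5.66},{"dx": -2,"dy": -41,"dz": 0,"rx": 0,"ry": 0,"rz": 11.31},{"dx": -3,"dy": -61,"dz": 0,"rx": 0,"ry": 0,"rz": 16.97},{"dx": -4,"dy": -82,"dz": 0,"rx": 0,"ry": 0,"rz": 22.62},{"dx": -5,"dy": -102,"dz": 0,"rx": 0,"ry": 0,"rz": 28.28}]}}

```text
clock: 27.93
tcp_pos: [0.4619, 0.1242, 0.1092]
orientation: [3.015, 0.883, -0.003]
contact_force: [0.2, -0.9, -2.8]
grip_width: 0.011
gripper_force: 68.5
```

Emit:
{"name": "send_rows", "arguments": {"deltas": [{"dx": -1,"dy": -20,"dz": 0,"rx": 0,"ry": 0,"rz": 5.66},{"dx": -2,"dy": -41,"dz": 0,"rx": 0,"ry": 0,"rz": 11.31},{"dx": -3,"dy": -61,"dz": 0,"rx": 0,"ry": 0,"rz": 16.97},{"dx": -4,"dy": -82,"dz": 0,"rx": 0,"ry": 0,"rz": 22.62},{"dx": -5,"dy": -102,"dz": 0,"rx": 0,"ry": 0,"rz": 28.28}]}}

```text
clock: 28.35
tcp_pos: [0.4569, 0.0224, 0.1092]
orientation: [-2.707, -1.593, 0.002]
contact_force: [0.3, -0.6, -1.1]
grip_width: 0.0106
gripper_force: 68.5
```

Emit:
{"name": "send_rows", "arguments": {"deltas": [{"dx": -1,"dy": -20,"dz": 0,"rx": 0,"ry": 0,"rz": 5.66},{"dx": -2,"dy": -41,"dz": 0,"rx": 0,"ry": 0,"rz": 11.31},{"dx": -3,"dy": -61,"dz": 0,"rx": 0,"ry": 0,"rz": 16.97},{"dx": -4,"dy": -82,"dz": 0,"rx": 0,"ry": 0,"rz": 22.62},{"dx": -5,"dy": -102,"dz": 0,"rx": 0,"ry": 0,"rz": 28.28}]}}

```text
clock: 28.77
tcp_pos: [0.452, -0.0795, 0.1092]
orientation: [-2.236, -2.205, 0.001]
contact_force: [0.0, -0.7, -1.8]
grip_width: 0.0108
gripper_force: 68.5
```

Emit:
{"name": "send_rows", "arguments": {"deltas": [{"dx": 0,"dy": 0,"dz": -30,"rx": 0,"ry": 0,"rz": 0},{"dx": 0,"dy": 0,"dz": -30,"rx": 0,"ry": 0,"rz": 0},{"dx": 0,"dy": 0,"dz": -30,"rx": 0,"ry": 0,"rz": 0}]}}

```text
clock: 29.02
tcp_pos: [0.451, -0.0786, 0.0788]
orientation: [-2.241, -2.196, 0.005]
contact_force: [-0.3, 0.5, -0.5]
grip_width: 0.011
gripper_force: 68.6
```

```bash
python3 spr.py
python3 - <<'E'
from h import *
s=dict(np.load("scene2.npz"));t=dict(np.load("top2.npz"))
a=cv2.resize(s["im"][100:225,150:250],(400,500),interpolation=cv2.INTER_CUBIC);b=cv2.resize(t["im"][200:280,220:320],(400,500),interpolation=cv2.INTER_CUBIC)
cv2.imwrite("pics/g.png",np.hstack([a,b]))
E
```

```text
[ 0.451  -0.0786  0.0788] [-2.241 -2.196  0.005] [-0.3  0.5 -0.5] 29.0167
scene black [231.4 162.8] [ 6  6 23] [0.4876 0.0317 0.0234] 0.026
scene head [ 0.637  -0.1168  0.1522] 0.1672
scene head [ 0.6394 -0.0709  0.1582] 0.1661
scene head [ 0.6422 -0.0238  0.1603] 0.1664
scene head [0.6406 0.0181 0.1508] 0.1667
scene head [0.6419 0.0635 0.1581] 0.1655
top black [228.8 186.4] [12  2 14] [0.6099 0.0633 0.0532] 0.059
top head [ 0.6338 -0.1117  0.1605] 0.1649
top head [ 0.633  -0.0674  0.1606] 0.1646
top head [ 0.6349 -0.0241  0.1602] 0.164
top head [0.6359 0.0183 0.1604] 0.1646
top head [0.6328 0.0626 0.1604] 0.1651
```

View pics/g.png

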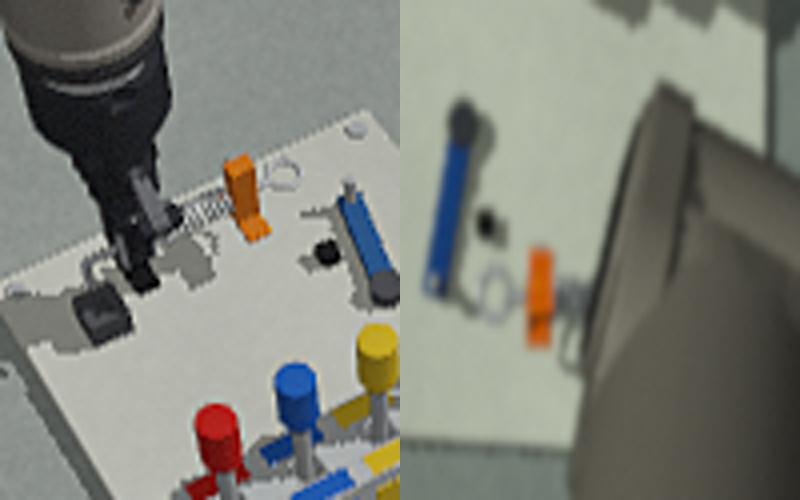

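The scene crop shows the spring held level. The pin is at about scene (172,169), just above the lug (176,177), and the eye lies on the axis towards the post at (237,147). The top crop shows the eye at about (244,247) and the post at (228,245).

```bash
cat > sp2.py <<'E'
from m import *
import sys
feet=float(sys.argv[1])
fs={}
for n in("scene","top"):
    f=cam(n);fs[n]=f;X=xyzmap(f).reshape(-1,3)
    np.savez(f"{n}2.npz",**{k:f[k] for k in("im","z_map","F","cx","cy","Rm","p")})
    hsv=cv2.cvtColor(f["im"],cv2.COLOR_BGR2HSV).reshape(-1,3).astype(int)
    m=(hsv[:,0]>=6)&(hsv[:,0]<18)&(hsv[:,1]>150)&(hsv[:,2]>100)&(X[:,0]<.6)&(X[:,0]>.35)&(np.abs(X[:,1])<.2)
    P=X[m&(np.abs(X[:,2]-feet-.05)<.005)]; print(n,"orange top",((P.min(0)+P.max(0))/2).round(4),P.mean(0).round(4),len(P))
    # thin lug/eye/pin points
    lug=X[(np.abs(X[:,0]-.4525)<.02)&(np.abs(X[:,1]+.106)<.02)&(np.abs(X[:,2]-.034)<.004)]
    if len(lug): print(n,"lug top",((lug.min(0)+lug.max(0))/2).round(4),np.median(lug,0).round(4),len(lug),np.ptp(lug,0).round(3))
    if n=="scene":
        pin=X[(np.abs(X[:,0]-.4525)<.02)&(X[:,1]<-.09)&(X[:,1]>-.125)&(X[:,2]>feet+.002)&(X[:,2]<feet+.045)]
        for p in pin[:40]: print((p*1e3).round().astype(int),end=" ")
print()
s=fs["scene"];cv2.imwrite("pics/h%s.png"%sys.argv[2],cv2.resize(s["im"][145:195,150:200],(600,600),interpolation=cv2.INTER_CUBIC))
o=r.get_obs();print(o["tcp_pos"].round(4),o["contact_force"].round(1),o["orientation"].round(3))
E
python3 sp2.py .0475 1
```

```text
scene orange top [ 0.4545 -0.0047  0.0971] [ 0.4557 -0.005   0.0978] 35
scene lug top [ 0.4545 -0.105   0.0341] [ 0.4542 -0.1058  0.034 ] 99 [0.027 0.026 0.007]
[452 -91  78] [464 -90  91] [453 -97  80] [453 -95  79] [454 -92  78] [455 -90  78] [ 453 -102   80] [ 454 -100   80] [455 -98  79] [456 -96  78] [455 -93  76] [455 -91  74] [ 451 -107   77] [ 451 -104   76] [ 453 -102   76] [ 456 -101   79] [457 -99  78] [456 -96  76] [ 454 -108   78] [ 455 -106   78] [ 452 -103   72] [ 456 -109   77] [ 454 -106   72] [ 452 -108   68] [ 457 -108   73] [ 453 -104   66] [ 452 -109   65] [ 455 -108   67] [ 456 -105   66] [ 452 -110   61] [ 455 -108   63] [ 457 -107   65] [ 453 -108   57] [ 453 -106   55] top orange top [ 0.4533 -0.0062  0.0978] [ 0.4535 -0.0064  0.0988] 29

[ 0.4535 -0.0781  0.0809] [-0.1  0.2 -0.6] [2.241e+00 2.201e+00 1.000e-03]
```

View pics/h1.png

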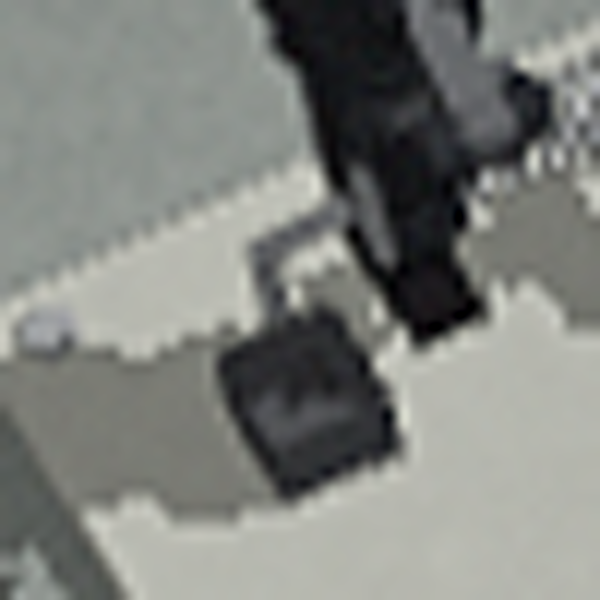

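The zoom shows the pin (275,300 in the crop) pointing down just behind the middle of the lug top, about level with the hole. A correction of about 1.5 mm in x and 1 mm in y is needed.

Emit:
{"name": "send_rows", "arguments": {"deltas": [{"dx": 1.5,"dy": 1.2,"dz": 0,"rx": 0,"ry": 0,"rz": 0},{"dx": 1.5,"dy": 1.2,"dz": -10,"rx": 0,"ry": 0,"rz": 0},{"dx": 1.5,"dy": 1.2,"dz": -17,"rx": 0,"ry": 0,"rz": 0},{"dx": 1.5,"dy": 1.2,"dz": -21,"rx": 0,"ry": 0,"rz": 0},{"dx": 1.5,"dy": 1.2,"dz": -25,"rx": 0,"ry": 0,"rz": 0}]}}

```text
clock: 29.63
tcp_pos: [0.4541, -0.0775, 0.0545]
orientation: [-2.242, -2.2, 0.001]
contact_force: [-0.4, 0.4, -0.2]
grip_width: 0.0107
gripper_force: 68.7
```

Emit:
{"name": "send_rows", "arguments": {"deltas": [{"dx": 0,"dy": 0,"dz": 0,"rx": 0,"ry": 0,"rz": 0},{"dx": 0,"dy": 0,"dz": 0,"rx": 0,"ry": 0,"rz": 0}]}}

```text
clock: 29.8
tcp_pos: [0.4542, -0.0777, 0.0549]
orientation: [-2.242, -2.2, 0.001]
contact_force: [0.0, -0.1, -2.0]
grip_width: 0.0108
gripper_force: 68.7
```

```bash
python3 sp2.py .0246 2
```

```text
scene orange top [ 0.4575 -0.0045  0.0728] [ 0.4573 -0.0052  0.0729] 28
scene lug top [ 0.4548 -0.1023  0.034 ] [ 0.4571 -0.1079  0.0341] 88 [0.029 0.032 0.008]
[455 -94  56] [456 -92  56] [451 -98  50] [455 -96  53] [455 -94  52] [456 -92  51] [457 -90  52] [ 455 -104   55] [ 454 -101   52] [455 -99  53] [454 -97  49] [460 -96  55] [460 -94  53] [ 457 -107   57] [ 454 -104   51] [ 458 -103   54] [ 455 -100   49] [457 -98  50] [447 -93  34] [ 442 -108   35] [ 443 -106   35] [ 456 -108   52] [ 458 -106   52] [ 455 -103   47] [447 -98  33] [447 -96  31] [450 -94  34] [451 -92  33] [ 440 -113   33] [ 442 -111   33] [ 444 -110   34] [ 446 -108   35] [ 457 -109   49] [ 456 -106   47] [ 453 -103   41] [ 451 -100   35] [451 -98  34] [454 -96  36] [ 443 -117   35] [ 444 -115   35] top orange top [ 0.4559 -0.0062  0.0738] [ 0.4559 -0.0062  0.0728] 30

[ 0.4546 -0.0777  0.0554] [ 0.1 -0.3 -2. ] [2.243 2.2   0.   ]
```

Emit:
{"name": "send_rows", "arguments": {"deltas": [{"dx": 0,"dy": 0,"dz": -4,"rx": 0,"ry": 0,"rz": 0},{"dx": 0,"dy": 0,"dz": -8,"rx": 0,"ry": 0,"rz": 0},{"dx": 0,"dy": 0,"dz": -11,"rx": 0,"ry": 0,"rz": 0},{"dx": 0,"dy": 0,"dz": -11,"rx": 0,"ry": 0,"rz": 0}]}}

```text
clock: 30.23
tcp_pos: [0.4541, -0.0775, 0.0437]
orientation: [-2.242, -2.2, 0.001]
contact_force: [-0.1, 0.4, -1.0]
grip_width: 0.0105
gripper_force: 68.7
```

```bash
python3 sp2.py .0125 3
```

```text
scene orange top [ 0.4574 -0.0044  0.0618] [ 0.4574 -0.0047  0.062 ] 29
scene lug top [ 0.4544 -0.1022  0.0341] [ 0.4562 -0.1068  0.0336] 93 [0.029 0.032 0.008]
[441 -92  34] [442 -98  36] [440 -95  31] [444 -94  35] [456 -90  46] [ 440 -103   33] [443 -99  33] [445 -97  35] [448 -96  38] [453 -95  42] [453 -92  40] [456 -91  42] [ 441 -108   34] [ 441 -106   33] [ 441 -103   31] [ 446 -103   36] [ 447 -100   36] [ 454 -100   43] [455 -98  43] [455 -96  41] [456 -94  40] [457 -92  41] [ 441 -113   34] [ 440 -111   31] [ 443 -109   34] [ 442 -107   30] [ 445 -105   33] [ 451 -105   40] [ 454 -103   42] [ 456 -101   44] [456 -99  41] [458 -97  42] [457 -94  38] [ 442 -117   34] [ 444 -115   34] [ 443 -112   32] [ 446 -111   34] [ 446 -108   32] [ 454 -108   41] [ 458 -107   45] top orange top [ 0.4559 -0.0062  0.0616] [ 0.4558 -0.006   0.0619] 29

[ 0.4543 -0.0777  0.0441] [-0.1 -0.2 -1.5] [-2.242e+00 -2.200e+00  1.000e-03]
```

View pics/h3.png

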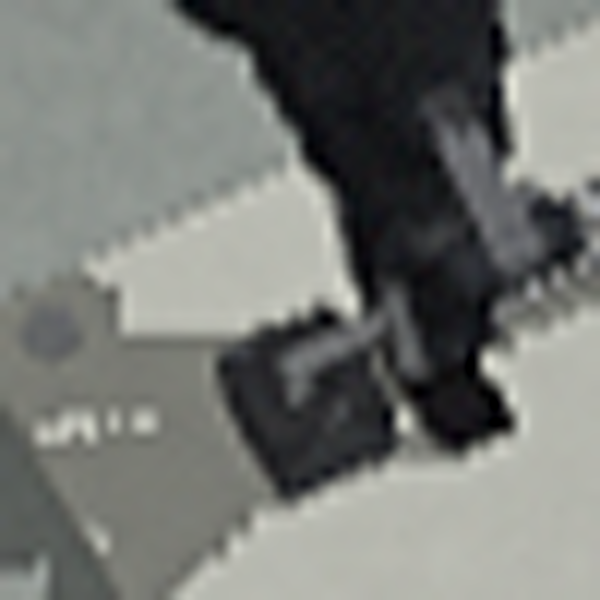

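The pin's vertical leg goes into the middle of the lug top, and the clip sits beside the lug, so the hook is seated.

Emit:
{"name": "send_rows", "arguments": {"deltas": [{"dx": 0,"dy": 0,"dz": 0,"rx": 0,"ry": 0,"rz": 0},{"dx": 0,"dy": 0,"dz": 0,"rx": 0,"ry": 0,"rz": 0},{"dx": 0,"dy": 0,"dz": 0,"rx": 0,"ry": 0,"rz": 0},{"dx": 0,"dy": 0,"dz": 0,"rx": 0,"ry": 0,"rz": 0}], "jaw": 40}}

```text
clock: 30.67
tcp_pos: [0.4547, -0.0776, 0.0445]
orientation: [2.242, 2.2, 0.001]
contact_force: [-0.6, -0.2, -0.5]
grip_width: 0.04
gripper_force: 0.0
```

Emit:
{"name": "send_rows", "arguments": {"deltas": [{"dx": 0,"dy": 0,"dz": 15,"rx": 0,"ry": 0,"rz": 0},{"dx": 0,"dy": 0,"dz": 35,"rx": 0,"ry": 0,"rz": 0},{"dx": 0,"dy": 0,"dz": 50,"rx": 0,"ry": 0,"rz": 0},{"dx": 0,"dy": 0,"dz": 50,"rx": 0,"ry": 0,"rz": 0}]}}

```text
clock: 31.0
tcp_pos: [0.4563, -0.0779, 0.0966]
orientation: [2.241, 2.198, 0.005]
contact_force: [1.2, 0.2, 0.5]
grip_width: 0.0401
gripper_force: 0.0
```

Emit:
{"name": "send_rows", "arguments": {"deltas": [{"dx": 0,"dy": 20,"dz": 0,"rx": 0,"ry": 0,"rz": 0},{"dx": 1,"dy": 50,"dz": 0,"rx": 0,"ry": 0,"rz": 0},{"dx": 1.5,"dy": 73,"dz": 0,"rx": 0,"ry": 0,"rz": 0},{"dx": 1.5,"dy": 73,"dz": 0,"rx": 0,"ry": 0,"rz": 0},{"dx": 1.5,"dy": 73,"dz": 0,"rx": 0,"ry": 0,"rz": 0}]}}

```text
clock: 31.42
tcp_pos: [0.4559, -0.0034, 0.0939]
orientation: [-2.239, -2.203, 0.0]
contact_force: [0.8, 0.8, 0.6]
grip_width: 0.0402
gripper_force: 0.0
```

```bash
python3 sp2.py .012 4
python3 - <<'E'
from m import *
s=dict(np.load("scene2.npz"));t=dict(np.load("top2.npz"))
a=cv2.resize(s["im"][120:195,155:265],(440,300),interpolation=cv2.INTER_CUBIC);b=cv2.resize(t["im"][205:265,215:305],(360,300),interpolation=cv2.INTER_CUBIC)
cv2.imwrite("pics/i.png",np.hstack([a,b]))
E
```

```text
scene orange top [ 0.4556 -0.0081  0.0613] [ 0.4569 -0.0083  0.061 ] 14
scene lug top [ 0.4534 -0.1022  0.034 ] [ 0.4555 -0.1065  0.0337] 97 [0.03  0.032 0.008]
[439 -91  31] [440 -97  33] [442 -95  34] [446 -94  37] [ 440 -103   33] [ 438 -100   28] [444 -99  34] [446 -97  35] [444 -94  31] [447 -93  34] [454 -92  41] [ 441 -108   33] [ 443 -106   36] [ 441 -103   31] [ 444 -102   34] [ 446 -100   35] [450 -99  38] [451 -97  38] [455 -96  41] [454 -93  38] [457 -92  41] [ 442 -114   35] [ 440 -111   31] [ 444 -110   34] [ 444 -107   34] [ 450 -104   38] [ 453 -103   41] [ 456 -101   42] [455 -99  39] [456 -97  39] [455 -94  37] [ 442 -117   34] [ 444 -115   34] [ 446 -113   36] [ 444 -110   32] [ 446 -108   32] [ 454 -108   42] [ 454 -106   39] [ 457 -105   43] [ 454 -101   37] Traceback (most recent call last):
  File "sp2.py", line 10, in <module>
    P=X[m&(np.abs(X[:,2]-feet-.05)<.005)]; print(n,"orange top",((P.min(0)+P.max(0))/2).round(4),P.mean(0).round(4),len(P))
                                                                  ~~~~~^^^
    return umr_minimum(a, axis, None, out, keepdims, initial, where)
ValueError: zero-size array to reduction operation minimum which has no identity
```

View pics/i.png

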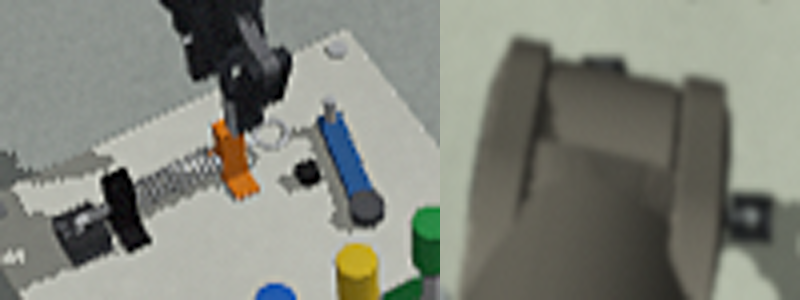

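The hook is in the lug and the spring stands on the plate; the gripper is over the orange clip. The post top is at about scene (237.5,146.2).

Emit:
{"name": "send_rows", "arguments": {"deltas": [{"dx": 0,"dy": 0,"dz": -20,"rx": 0,"ry": 0,"rz": 0},{"dx": 0,"dy": 0,"dz": -38,"rx": 0,"ry": 0,"rz": 0},{"dx": 0,"dy": 0,"dz": -51,"rx": 0,"ry": 0,"rz": 0},{"dx": 0,"dy": 0,"dz": -51,"rx": 0,"ry": 0,"rz": 0}]}}

```text
clock: 31.85
tcp_pos: [0.4544, -0.0062, 0.0414]
orientation: [-2.244, -2.196, 0.006]
contact_force: [0.1, -0.5, -0.6]
grip_width: 0.04
gripper_force: 0.0
```

Emit:
{"name": "send_rows", "arguments": {"deltas": [{"dx": 0,"dy": 0,"dz": 0,"rx": 0,"ry": 0,"rz": 0},{"dx": 0,"dy": 0,"dz": 0,"rx": 0,"ry": 0,"rz": 0},{"dx": 0,"dy": 0,"dz": 0,"rx": 0,"ry": 0,"rz": 0},{"dx": 0,"dy": 0,"dz": 0,"rx": 0,"ry": 0,"rz": 0},{"dx": 0,"dy": 0,"dz": 0,"rx": 0,"ry": 0,"rz": 0}], "jaw": 5, "newtons": 80}}

```text
clock: 32.27
tcp_pos: [0.4566, -0.005, 0.0441]
orientation: [2.242, 2.199, 0.002]
contact_force: [-1.8, -2.1, 8.0]
grip_width: 0.0105
gripper_force: 78.7
```

Run:
```python
from m import *
fs={n:dict(np.load(f"{n}0.npz")) for n in("scene","top")}
print("post",tri(fs["scene"],(237.5,146.2),fs["top"],(228.3,244.6)))
print(onz(fs["scene"],237.5,146.2,.042),onz(fs["top"],228.3,244.6,.042))
for n,b in(("scene",(138,160,228,248)),("top",(238,252,222,236))):
    f=fs[n];X=xyzmap(f)[b[0]:b[1],b[2]:b[3]].reshape(-1,3);P=X[(X[:,2]>.031)&(X[:,2]<.05)];print(n,(P*1e3).round().astype(int).tolist())
f=cam("scene");cv2.imwrite("pics/j.png",cv2.resize(f["im"][110:195,155:265],(770,595),interpolation=cv2.INTER_CUBIC));f["im"].dump if 0 else None
np.savez("scene3.npz",**{k:f[k] for k in("im","z_map","F","cx","cy","Rm","p")})
```

```text
post (array([0.45893308, 0.06370014, 0.03702569]), np.float64(0.003450029933031836))
[0.46296248 0.06342617 0.042     ] [0.45818578 0.06177609 0.042     ]
scene [[456, 63, 44], [457, 66, 43], [459, 67, 44], [459, 62, 44], [460, 64, 44], [461, 66, 44], [458, 62, 39], [461, 63, 41], [462, 65, 40], [458, 62, 35], [462, 63, 38], [462, 65, 37], [460, 63, 32], [461, 66, 31]]
top [[460, 65, 43], [460, 63, 41], [460, 60, 36], [457, 65, 40], [457, 63, 42], [457, 60, 40], [455, 65, 38], [455, 62, 42]]
```

View pics/j.png

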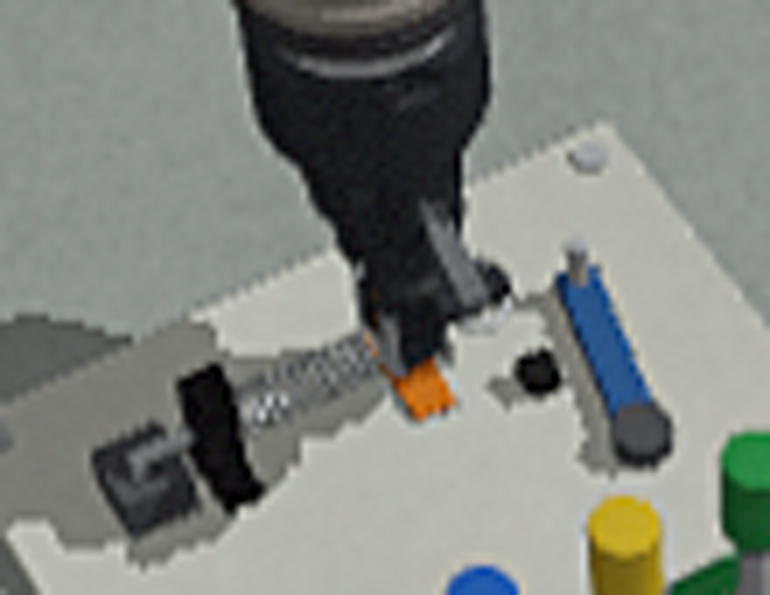

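The orange clip is gripped; the eye peeks out behind the finger at (485,315) in the crop. The post is at (577,250) and the lever is partly open.

Emit:
{"name": "send_rows", "arguments": {"deltas": [{"dx": 0,"dy": 1,"dz": 4,"rx": 1.6,"ry": 0,"rz": 0},{"dx": 0,"dy": 2,"dz": 9,"rx": 3.2,"ry": 0,"rz": 0},{"dx": 0,"dy": 3,"dz": 13,"rx": 4.7,"ry": 0,"rz": 0},{"dx": 0,"dy": 3,"dz": 13,"rx": 4.7,"ry": 0,"rz": 0}]}}

```text
clock: 32.65
tcp_pos: [0.4565, -0.0024, 0.0572]
orientation: [-2.202, -2.157, -0.092]
contact_force: [1.0, 0.0, -1.2]
grip_width: 0.0104
gripper_force: 77.9
```

Emit:
{"name": "send_rows", "arguments": {"deltas": [{"dx": 0,"dy": 9,"dz": 0,"rx": 0,"ry": 0,"rz": 0},{"dx": 0.5,"dy": 18,"dz": 0,"rx": 0,"ry": 0,"rz": 0},{"dx": 1,"dy": 27,"dz": 0,"rx": 0,"ry": 0,"rz": 0},{"dx": 1,"dy": 37,"dz": 0,"rx": 0,"ry": 0,"rz": 0},{"dx": 1,"dy": 37,"dz": 0,"rx": 0,"ry": 0,"rz": 0}]}}

```text
clock: 33.07
tcp_pos: [0.4569, 0.0374, 0.0561]
orientation: [-2.196, -2.162, -0.087]
contact_force: [-0.9, -5.6, 2.5]
grip_width: 0.0106
gripper_force: 78.5
```

Emit:
{"name": "send_rows", "arguments": {"deltas": [{"dx": 0,"dy": 0,"dz": 0,"rx": 0,"ry": 0,"rz": 0},{"dx": 0,"dy": 0,"dz": 0,"rx": 0,"ry": 0,"rz": 0}]}}

```text
clock: 33.23
tcp_pos: [0.4569, 0.0351, 0.0561]
orientation: [-2.2, -2.16, -0.087]
contact_force: [0.4, -6.9, 1.6]
grip_width: 0.0104
gripper_force: 78.4
```

Run:
```python
from m import *
f=cam("scene");X=xyzmap(f);P=X.reshape(-1,3)
np.savez("scene4.npz",**{k:f[k] for k in("im","z_map","F","cx","cy","Rm","p")})
c=f["im"][120:175,200:265];cv2.imwrite("pics/k.png",cv2.resize(c,(709,600),interpolation=cv2.INTER_CUBIC))
q=P[(np.abs(P[:,0]-.458)<.03)&(P[:,1]>.03)&(P[:,1]<.09)&(P[:,2]>.033)&(P[:,2]<.06)];print((q*1e3).round().astype(int).tolist())
b=P[(np.abs(P[:,0]-.453)<.015)&(np.abs(P[:,1]+.078)<.02)&(P[:,2]>.055)&(P[:,2]<.075)];print("black top",b.mean(0).round(4),len(b))
o=r.get_obs();print(o["tcp_pos"].round(4),o["contact_force"].round(1),o["orientation"].round(3))
```

```text
[[460, 76, 50], [462, 74, 50], [466, 72, 52], [458, 68, 42], [465, 69, 49], [465, 72, 47], [457, 66, 39], [462, 66, 44], [466, 66, 47], [468, 68, 49], [469, 70, 49], [462, 55, 47], [464, 56, 49], [467, 57, 51], [465, 61, 46], [467, 63, 48], [470, 64, 50], [468, 68, 45], [464, 59, 43], [469, 58, 49], [464, 64, 40], [462, 59, 37], [475, 36, 59], [475, 38, 58], [476, 41, 56], [475, 36, 56], [472, 40, 50], [475, 30, 55], [476, 32, 55], [461, 34, 34], [463, 30, 35], [464, 33, 34]]
black top [ 0.4565 -0.0772  0.0647] 52
[0.457  0.0349 0.0562] [-0.4 -6.3  1.1] [-2.2   -2.16  -0.087]
```

View pics/k.png

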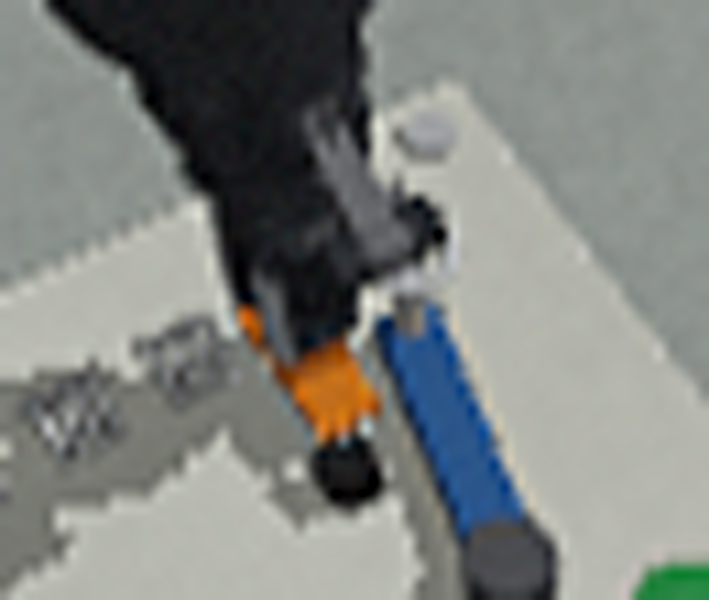

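The eye is a ring around (430,245) in the crop, just over the post at (410,305) and a few mm above it. The lever is unmoved.

Emit:
{"name": "send_rows", "arguments": {"deltas": [{"dx": 0,"dy": -0.5,"dz": -4,"rx": -1.4,"ry": 0,"rz": 0},{"dx": 0,"dy": -0.5,"dz": -7,"rx": -2.5,"ry": 0,"rz": 0},{"dx": 0,"dy": -0.5,"dz": -10,"rx": -3.6,"ry": 0,"rz": 0},{"dx": 0,"dy": -0.5,"dz": -13,"rx": -4.7,"ry": 0,"rz": 0},{"dx": 0,"dy": -0.5,"dz": -13,"rx": -4.7,"ry": 0,"rz": 0}]}}

```text
clock: 33.7
tcp_pos: [0.4571, 0.0345, 0.0441]
orientation: [2.241, 2.2, -0.002]
contact_force: [-5.3, -7.6, 18.5]
grip_width: 0.0103
gripper_force: 80.8
```

Run:
```python
from m import *
f=cam("scene");P=xyzmap(f).reshape(-1,3)
q=P[(np.abs(P[:,0]-.458)<.02)&(P[:,1]>.045)&(P[:,1]<.09)&(P[:,2]>.026)&(P[:,2]<.06)];print((q*1e3).round().astype(int).tolist())
o=r.get_obs();print(o["tcp_pos"].round(4),o["contact_force"].round(1),o["orientation"].round(3))
```

```text
[[464, 73, 37], [466, 69, 39], [466, 71, 37], [461, 66, 31], [466, 68, 35], [467, 70, 35], [460, 57, 32], [459, 61, 28], [460, 63, 28], [468, 62, 37], [468, 65, 35], [470, 66, 37], [463, 53, 35], [467, 54, 38], [467, 56, 36], [470, 58, 38], [469, 61, 35], [469, 64, 33]]
[0.457  0.0344 0.0441] [-3.  -6.3 16.9] [ 2.242e+00  2.200e+00 -1.000e-03]
```

Emit:
{"name": "send_rows", "arguments": {"deltas": [{"dx": 0,"dy": 0,"dz": 0.5,"rx": 0,"ry": 0,"rz": 0},{"dx": 0,"dy": 0,"dz": 0.5,"rx": 0,"ry": 0,"rz": 0}]}}

```text
clock: 33.92
tcp_pos: [0.457, 0.0344, 0.0441]
orientation: [2.242, 2.2, -0.001]
contact_force: [-0.7, -6.3, 9.5]
grip_width: 0.0104
gripper_force: 79.2
```

Emit:
{"name": "send_rows", "arguments": {"deltas": [{"dx": 0,"dy": 0,"dz": 0,"rx": 0,"ry": 0,"rz": 0},{"dx": 0,"dy": 0,"dz": 0,"rx": 0,"ry": 0,"rz": 0},{"dx": 0,"dy": 0,"dz": 0,"rx": 0,"ry": 0,"rz": 0},{"dx": 0,"dy": 0,"dz": 0,"rx": 0,"ry": 0,"rz": 0},{"dx": 0,"dy": 0,"dz": 0,"rx": 0,"ry": 0,"rz": 0}], "jaw": 36}}

```text
clock: 34.33
tcp_pos: [0.457, 0.0355, 0.0437]
orientation: [-2.241, -2.201, -0.0]
contact_force: [-0.0, 0.0, -0.9]
grip_width: 0.0363
gripper_force: 0.0
```

Emit:
{"name": "send_rows", "arguments": {"deltas": [{"dx": 0,"dy": 0,"dz": 15,"rx": 0,"ry": 0,"rz": 0},{"dx": 0,"dy": 0,"dz": 35,"rx": 0,"ry": 0,"rz": 0},{"dx": 0,"dy": 0,"dz": 70,"rx": 0,"ry": 0,"rz": 0},{"dx": 0,"dy": 0,"dz": 110,"rx": 0,"ry": 0,"rz": 0},{"dx": 0,"dy": 0,"dz": 140,"rx": 0,"ry": 0,"rz": 0}]}}

```text
clock: 34.75
tcp_pos: [0.4572, 0.0347, 0.186]
orientation: [2.243, 2.199, 0.001]
contact_force: [0.6, 0.0, -1.0]
grip_width: 0.0359
gripper_force: 0.0
```

Emit:
{"name": "send_rows", "arguments": {"deltas": [{"dx": 20,"dy": 40,"dz": 20,"rx": 0,"ry": 0,"rz": 0},{"dx": 40,"dy": 75,"dz": 40,"rx": 0,"ry": 0,"rz": 0},{"dx": 50,"dy": 110,"dz": 60,"rx": 0,"ry": 0,"rz": 0},{"dx": 50,"dy": 145,"dz": 60,"rx": 0,"ry": 0,"rz": 0},{"dx": 50,"dy": 180,"dz": 60,"rx": 0,"ry": 0,"rz": 0}]}}

```text
clock: 35.17
tcp_pos: [0.5085, 0.2178, 0.2459]
orientation: [2.242, 2.2, 0.007]
contact_force: [0.5, 0.1, -0.5]
grip_width: 0.0362
gripper_force: 0.0
```

```bash
python3 spr.py
python3 - <<'E'
from m import *
for n in("scene","top"):
    f=dict(np.load(n+"2.npz"));P=xyzmap(f).reshape(-1,3)
    q=P[(np.abs(P[:,0]-.457)<.018)&(P[:,1]>.02)&(P[:,1]<.09)&(P[:,2]>.026)&(P[:,2]<.055)];print(n,(q*1e3).round().astype(int).tolist())
    q=P[(np.abs(P[:,0]-.454)<.018)&(P[:,1]>-.13)&(P[:,1]<.05)&(P[:,2]>.056)&(P[:,2]<.068)]
    for m in(q[:,1]<-.05,q[:,1]>-.05): print("clip tops",q[m].mean(0).round(4) if m.any() else None,m.sum())
    b=[c for c in comps(f,"blue",40) if c[2] is not None and c[2][2]<.035 and .42<c[2][0]<.56 and abs(c[2][1])<.12];print("lever",[(c[0].round(1),c[2].round(4)) for c in b])
f=dict(np.load("scene2.npz"));t=dict(np.load("top2.npz"))
cv2.imwrite("pics/l.png",np.hstack([cv2.resize(f["im"][115:195,155:265],(440,320),interpolation=cv2.INTER_CUBIC),cv2.resize(t["im"][205:265,215:305],(360,320),interpolation=cv2.INTER_CUBIC)]))
E
```

```text
[0.5085 0.2178 0.2459] [2.242 2.2   0.007] [ 0.5  0.1 -0.5] 35.1667
scene orange [219.5 147.7] [ 7  7 28] [0.4566 0.0174 0.0621] 0.065
scene orange [221.9 159.3] [ 8 13 63] [0.4626 0.0166 0.0204] 0.047
scene black [123.8  58.3] [35 11 58] [ 0.0524 -0.0496  0.0592] 0.067
scene black [186.7 170.9] [ 11  21 126] [ 0.46   -0.0758  0.0405] 0.066
scene black [231.5 162.9] [ 6  6 23] [0.4867 0.0315 0.0229] 0.027
scene head [ 0.6376 -0.1169  0.1528] 0.1671
scene head [ 0.6373 -0.0721  0.1514] 0.1646
scene head [ 0.6421 -0.0239  0.1601] 0.1656
scene head [0.6402 0.0186 0.1519] 0.166
scene head [0.6414 0.0636 0.1566] 0.1656
top orange [246.2 245.9] [ 6 14 65] [0.4554 0.0157 0.0177] 0.065
top black [281.2 247.9] [ 6 12 49] [ 0.4525 -0.0759  0.0197] 0.066
top head [ 0.6337 -0.1117  0.1604] 0.1656
top head [ 0.6332 -0.067   0.1606] 0.1644
top head [ 0.6345 -0.0241  0.1609] 0.1641
top head [0.6357 0.0183 0.161 ] 0.1651
top head [0.633  0.0626 0.16  ] 0.1639
scene [[445, 47, 36], [445, 49, 34], [448, 51, 35], [455, 50, 44], [456, 52, 43], [446, 43, 34], [450, 44, 39], [451, 46, 38], [454, 48, 40], 
[... 1249 characters left out ...]
 33], [457, 52, 41], [457, 50, 43], [457, 47, 42], [458, 37, 35], [458, 34, 34], [458, 32, 35], [458, 29, 37], [458, 26, 37], [455, 55, 34], [455, 52, 39], [455, 49, 42], [455, 47, 42], [455, 45, 28], [455, 37, 34], [455, 34, 36], [455, 32, 33], [455, 29, 37], [455, 26, 34], [452, 55, 32], [452, 52, 35], [452, 50, 38], [452, 47, 38], [453, 37, 35], [453, 34, 36], [450, 52, 38], [450, 50, 32], [450, 39, 34], [450, 37, 37], [447, 50, 35], [447, 47, 36], [447, 44, 36], [447, 42, 34], [447, 39, 35], [447, 37, 37], [445, 47, 35], [445, 44, 35], [445, 42, 34]]
clip tops [ 0.4546 -0.0744  0.0634] 28
clip tops [0.4555 0.0168 0.0614] 29
lever [(array([234.7, 231.3]), array([0.4946, 0.0469, 0.0218]))]
```

```bash
python3 -c "
from bench import r
print(r.hand_in())"
```

```text
the job is handed in; nothing more can be done
None
```

I seated all five lances in the sockets of their colours and fitted the spring: its pin is in the lug hole, its eye is over the post, and the last camera readings show the lever shut. I handed the job in at about 35 s on the robot clock; no verdict came back.

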